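# Rebuild the pedalboard: fit the power supplies and swap two pedals

## Robot

A 6-joint arm with a two-finger parallel gripper is mounted at the origin on the work surface. World frame = base frame: x ahead of the robot, y to its left, z up, the work surface at z = 0. Lengths are in mm, angles in rad, forces in N, time in s.
With the tool pointing down it reaches from about 425 to 925 mm from the base axis. Payload 12.5 kg.
Tool frame: the origin (TCP) lies on the centre line of the jaws, within the pads' length; the fingertips stand 22 mm ahead of it and the grasp point (between the pads) lies 3 mm ahead of it; z points along the fingers, y is the line along which they close (so a half turn about z gives the same grasp; the last joint's range is limited). The gripper opens to 85 mm and grips with 20 to 120 N. Pads are 22 mm wide; open, the fingers measure 114 mm over their backs; the gripper's body (76 mm by 85 mm) begins 54 mm behind the grasp point. The pads swing forward as they close: fully open they stand 13 mm farther back than shut.
Start: joints at [-0.106, 0.491, 1.559, -0, 1.092, -0.106], TCP at [625.014, 0.021, 253.327] pointing down, gripper open.
Joint ranges: [-3.1, 3.1], [-0.84, 2.19], [0.05, 2.79], [-1.13, 4.28], [0.06, 2.93], [-2.69, 2.69]. Speed limits (rad/s): [2.22, 2.22, 2.79, 3.14, 3.14, 3.14].

## Interface

Orientations are given as a unit quaternion [x, y, z, w].
In Python, from plant import ctrl, snapshot, job gives the robot as it stands.
- The arm moves only by the tool apply_moves, never from a script. Its argument "motion" is a list of rows, each a list of 7 numbers: the turn, a rotation vector about the tool's x, y, z normalised to -1 to 1, where 1 is pi rad, then the shift along the tool's x, y, z normalised to -1 to 1, where 1 is 250 mm, then the opening, from -1 (shut) to 1 (fully open). A call has 1 to 5 rows; each row is the pose to reach, as a shift and turn from the pose commanded when the call began, along the tool's axes at that moment, turning the shorter way round; what a row does not reach only later rows make up. A row lasts 1/10 s, in which the tool goes at most 50 mm and 8.59 degrees, less where a joint would pass 70% of its speed; a pose out of reach is approached as far as the arm can. A call with a number of a shift or a turn outside -1 to 1 is refused whole. A call with a gripper value outside its range is refused whole. The fingers move at their own pace and stop on an object; "squeeze" is the grip in N (left out, the last holds). Time passes only in rows, so rows that repeat a pose let the fingers close. It gives the time, the measured TCP pose, the force, the opening and the grip force at its end, in the units of the state.
- ctrl.get_obs(): the state, without advancing time (a new reading comes with each control period).
- snapshot(name): name is "scene" or "side" or "wrist"; returns a dict with "img" (420x560x3 uint8, red, green, blue), "depth" (420x560 float32, mm along the optical axis (not along the pixel's ray), 0 where there is no reading), "camera_matrix" (3x3 intrinsics, pixels), "R" (3x3) and "t" (3): a world point X has camera coordinates R X + t. Camera axes: x right, y down, z forward; pixel columns grow to the right and rows downward; lengths in mm; the calibration is good to about 2 mm. The wrist camera is an equidistant fisheye: a pixel r from the principal point sees the ray r / f radians off the axis. A picture is of the moment at which its call begins.
- job.job_done(): hands the job in; it is judged then, once.
The state is a dict: "clock": time; "joint_positions": joint angles; "joint_vel": joint speeds; "joint_torque": joint torques, N m; "position": TCP position; "tool_rot": TCP orientation; "force": force on the tool from outside, world axes, zero at the start; "wrist_torque": the same for the moment, N m; "finger_gap": finger opening in mm; "gripper_force": force on a finger pad.
Only numpy, scipy, OpenCV 4.12 (cv2) and the standard library are available. Lean on these libraries where they do the work, as an engineer would, in place of code of your own. Each camera call takes 0.05 s, during which the arm holds its last target. There are 200 camera calls.

## Task

Get the pedalboard ready for rehearsal: slide every power supply lying on the table into a bay of its own under the deck, nose first and fully home, so that its socket end is flush with the board's near edge. Also swap the places of the mini pedal with one knob and the mini pedal with three knobs, each set square and centred on the other's grip pad; leave the windowed pedal, the spare pad and everything else on the table as they are.

Things in the scene. Friction and masses are not known exactly. Their poses are not given: they have to be found in the camera images.
- board: aluminium pedalboard, fixed to the table, 180 mm deep (x) by 480 mm wide (y), turned by at most 7 degrees. Origin: centre of its underside on the table; x points away from the robot, y along its length to the left, z up. Slatted deck (four rails along y, 16 mm gaps), top 43 mm above the table. Four supply bays lie under it, see bay_edge
- bay_edge (a point): middle of the deck's near edge (x = -90 mm on the board), on the bays' floor 11 mm above the table; axes as the board's. The four bays open here, centred at y = +126, +42, -42, -126 mm from it; each is 61.5 mm wide, 26.5 mm high and 110 mm deep to a solid stop. Smooth, no catch: a supply slides in with light pressure until it meets the stop
- tray_lip (a point): middle of the front edge of the tray that forms the bays' floor, 15 mm nearer the robot than bay_edge, top 11 mm above the table; a ramp bent down in front of it reaches 10 mm farther. On the 15 mm tongue each bay has a pair of flared lead-in lips, 18 mm high, open above: 62 mm clear at the deck's edge, 73 mm at the tips
- pad0 (a point): centre of grip pad 0 on the deck (dark strips 46 mm wide; y = +180 mm on the board), on the deck's top 43 mm above the table; one of the three mini pedals stands on each of pads 0, 1 and 2
- pad1 (a point): centre of grip pad 1 on the deck (dark strips 46 mm wide; y = +60 mm on the board), on the deck's top 43 mm above the table; one of the three mini pedals stands on each of pads 0, 1 and 2
- pad2 (a point): centre of grip pad 2 on the deck (dark strips 46 mm wide; y = -60 mm on the board), on the deck's top 43 mm above the table; one of the three mini pedals stands on each of pads 0, 1 and 2
- pad_spare (a point): centre of the fourth grip pad (y = -180 mm on the board), on the deck's top; vacant at the start, and to be vacant at the end
- supply0: slim power supply, a black slab 110 mm long (x) by 58 mm wide (y) by 24 mm thick, 0.2 to 0.35 kg, lying flat on the table; origin: centre of its underside; its -x end carries the sockets. May be absent
- supply1: slim power supply, a black slab 110 mm long (x) by 58 mm wide (y) by 24 mm thick, 0.2 to 0.35 kg, lying flat on the table; origin: centre of its underside; its -x end carries the sockets. May be absent
- supply2: slim power supply, a black slab 110 mm long (x) by 58 mm wide (y) by 24 mm thick, 0.2 to 0.35 kg, lying flat on the table; origin: centre of its underside; its -x end carries the sockets. May be absent
- supply3: slim power supply, a black slab 110 mm long (x) by 58 mm wide (y) by 24 mm thick, 0.2 to 0.35 kg, lying flat on the table; origin: centre of its underside; its -x end carries the sockets. May be absent
- supply0_sockets (a point): on supply0: the middle of the lower edge of its socket end (the grey face with four sockets), 55 mm along -x from its origin; axes as the supply's
- supply1_sockets (a point): on supply1: the middle of the lower edge of its socket end (the grey face with four sockets), 55 mm along -x from its origin; axes as the supply's
- supply2_sockets (a point): on supply2: the middle of the lower edge of its socket end (the grey face with four sockets), 55 mm along -x from its origin; axes as the supply's
- supply3_sockets (a point): on supply3: the middle of the lower edge of its socket end (the grey face with four sockets), 55 mm along -x from its origin; axes as the supply's
- pedal_one: mini pedal with ONE large knob: grey housing 93 mm long (x) by 42 mm wide (y) by 34 mm high, knob and footswitch up to 13 mm above that, 0.22 kg; origin: centre of its underside; footswitch towards +x (the far side). Stands on pad 0, 1 or 2 at the start
- pedal_three: mini pedal with THREE small knobs, otherwise the same housing and axes as pedal_one. Stands on pad 0, 1 or 2 at the start
- pedal_flat: mini pedal with a flat dark window and no knob, otherwise the same housing and axes; stands on pad 0, 1 or 2 and stays there
- mug: white mug, 80 mm wide, 95 mm high; origin: centre of its underside; leave alone
- tape: roll of grey tape lying flat, 100 mm across, 25 mm high; origin: centre of its underside; leave alone
- tin: round steel plectrum tin, 60 mm across, 22 mm high; origin: centre of its underside; leave alone
- metronome: white digital metronome lying flat, 85 x 85 x 24 mm, with a round dial; origin: centre of its underside; leave alone
- battery: 9 V battery standing, 26 x 17 x 49 mm; origin: centre of its underside; leave alone
Things that resemble listed ones, but are neither listed nor needed, are in the scene too. What is shaped like the pedal_one but green or purple is not meant.

How it is judged (in metres and radians):
At the end, for the whole second after the job is handed in: Each supply present lies flat in a bay of its own, sockets outward, flush with the near edge (4 mm proud to 6 mm sunk). The one- and three-knob pedals have traded pads, flat on the deck, within 15 mm of centre and 0.2 rad of square. All at rest; windowed pedal moved under 20 mm ((y of supply0_sockets in the frame of board between 0.121 and 0.131 m or y of supply0_sockets in the frame of board between 0.037 and 0.047 m or y of supply0_sockets in the frame of board between -0.047 and -0.037 m or y of supply0_sockets in the frame of board between -0.131 and -0.121 m) and x of supply0_sockets in the frame of board between -0.094 and -0.084 m and z of supply0_sockets in the frame of board between 0.007 and 0.015 m and angle between each of supply0, supply1, supply2, supply3's own z axis and vertical below 0.06 rad and angle between the x axis of each of supply0, supply1, supply2, supply3 and the x axis of board, either way round below 0.08 rad and linear speed of each of supply0, supply1, supply2, supply3, pedal_one, pedal_three below 0.02 m/s and (y of supply1_sockets in the frame of board between 0.121 and 0.131 m or y of supply1_sockets in the frame of board between 0.037 and 0.047 m or y of supply1_sockets in the frame of board between -0.047 and -0.037 m or y of supply1_sockets in the frame of board between -0.131 and -0.121 m) and x of supply1_sockets in the frame of board between -0.094 and -0.084 m and z of supply1_sockets in the frame of board between 0.007 and 0.015 m and (y of supply2_sockets in the frame of board between 0.121 and 0.131 m or y of supply2_sockets in the frame of board between 0.037 and 0.047 m or y of supply2_sockets in the frame of board between -0.047 and -0.037 m or y of supply2_sockets in the frame of board between -0.131 and -0.121 m) and x of supply2_sockets in the frame of board between -0.094 and -0.084 m and z of supply2_sockets in the frame of board between 0.007 and 0.015 m and (y of supply3_sockets in the frame of board between 0.121 and 0.131 m or y of supply3_sockets in the frame of board between 0.037 and 0.047 m or y of supply3_sockets in the frame of board between -0.047 and -0.037 m or y of supply3_sockets in the frame of board between -0.131 and -0.121 m) and x of supply3_sockets in the frame of board between -0.094 and -0.084 m and z of supply3_sockets in the frame of board between 0.007 and 0.015 m and (horizontal distance between pedal_one and pad0 below 0.015 m or horizontal distance between pedal_one and pad1 below 0.015 m or horizontal distance between pedal_one and pad2 below 0.015 m) and z of pedal_one in the frame of pad0 between -0.006 and 0.006 m and angle between the x axis of each of pedal_one, pedal_three and the x axis of board, either way round below 0.2 rad and angle between each of pedal_one, pedal_three's own z axis and vertical below 0.1 rad and (horizontal distance between pedal_three and pad0 below 0.015 m or horizontal distance between pedal_three and pad1 below 0.015 m or horizontal distance between pedal_three and pad2 below 0.015 m) and z of pedal_three in the frame of pad0 between -0.006 and 0.006 m and distance of each of pedal_one, pedal_three from where it was at the start of the episode above 0.06 m and distance of pedal_flat from where it was at the start of the episode below 0.02 m); the robot touches nothing.
It fails at once if the windowed pedal is pushed more than 20 mm or tipped (distance of pedal_flat from where it was at the start of the episode above 0.02 m or angle between pedal_flat's own z axis and vertical above 0.3 rad).
It fails at once if a bystander on the table (mug, tape, tin, metronome, battery) is pushed more than 30 mm (distance of any of mug, tape, tin, metronome, battery from where it was at the start of the episode above 0.03 m).
Of supply0, supply1, supply2, supply3 only 2 to 4 are there at a start; the rules pass over those that are not, and their reading is None.
At some moment in a run one of supply0, supply1, supply2, supply3, pedal_one, pedal_three may be knocked a few centimetres aside while the robot is not near it.
It also fails if it takes over 210 s, if anything falls off the work surface, if the arm or the gripper's body presses on something with over 40 N, if the wrist force passes 120 N, or if a joint passes its speed limit or range.

## Working session

There is one attempt and no reset: what is moved stays moved. The work goes in short steps, Python scripts to look and compute and a tool call to move; the robot and the scene stay as the last step left them, time stands still between calls to the robot, and variables do not carry over. Pictures are saved under pics/ and viewed, at most 14 in all, crops included, and the job is handed in when it is done.

Besides the shell and the picture viewer there is one more tool, called after "Emit:" in YAML: its name, and indented under it one key for each argument. apply_moves: Moves the arm, as the interface text tells. Scaled input: -1 to 1 covers 250 mm each way for a shift and pi rad each way for a turn. Its arguments: {"type":"object","properties":{"motion":{"type":"array"},"squeeze":{"type":"number"}},"required":["motion"]}

```bash
ls; mkdir -p pics; python3 - <<'E'
from plant import ctrl,snapshot
import cv2,numpy as np
print(ctrl.get_obs())
for n in("scene","side"):
    s=snapshot(n); cv2.imwrite(f"pics/{n}0.png",s["img"][:,:,::-1]); np.savez(f"{n}0.npz",**s); print(n,s["camera_matrix"],s["R"],s["t"])
E
```

```text
pics
{'clock': 0.0, 'joint_positions': array([-1.05598368e-01,  4.91574265e-01,  1.55944985e+00,  6.72293474e-06,
        1.09166472e+00, -1.05596379e-01]), 'joint_vel': array([ 1.67462374e-03,  9.26044483e-04, -5.48518284e-05,  1.57762610e-03,
        1.45985995e-03,  2.51268355e-04]), 'joint_torque': array([-2.53899279e-04, -6.18447447e+01, -2.61596632e+01, -1.41405640e-04,
        4.01603000e-03, -9.44706159e-06]), 'position': array([6.24807844e+02, 4.55094471e-02, 2.52718443e+02]), 'tool_rot': array([ 7.07108475e-01,  7.07104875e-01, -3.42229444e-04, -4.28121106e-04]), 'force': array([-0.01121301, -0.30011627, -0.2180389 ]), 'wrist_torque': array([ 0.02491113, -0.04841911,  0.03374626]), 'gripper_force': 0.0, 'finger_gap': 85.36502341190749}
scene [[381.84636094   0.         286.96469248]
 [  0.         381.84636094 212.85534507]
 [  0.           0.           1.        ]] [[ 0.4645863   0.88542623 -0.01341525]
 [ 0.66380673 -0.35824881 -0.65651992]
 [-0.58610596  0.29610503 -0.75418938]] [-242.93975579 -298.39770064 1757.30394308]
side [[529.029683     0.         281.93130546]
 [  0.         529.029683   209.49500366]
 [  0.           0.           1.        ]] [[-0.97364179 -0.22807515  0.0018404 ]
 [-0.12311524  0.51874627 -0.8460171 ]
 [ 0.19200077 -0.82394419 -0.53315258]] [ 485.84640884   88.49579798 1658.00810912]
```

View pics/scene0.png

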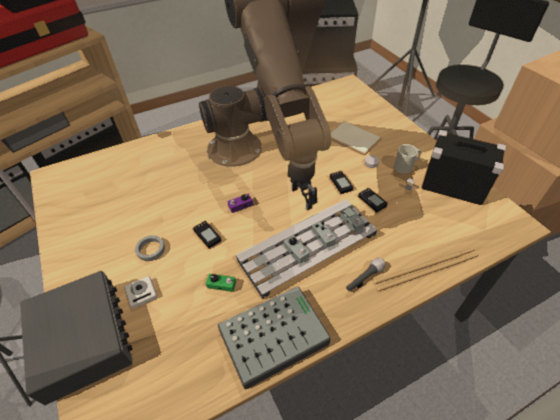

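View pics/side0.png

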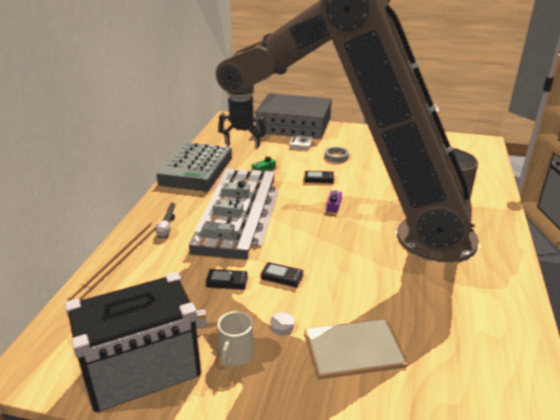

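The scene view shows three black supplies, at about (207,235), (342,182) and (373,199), and the board running from (265,285) to (360,215). Pedals stand at (297,248), (323,234) and (352,218). The green and purple decoys are at (220,283) and (240,203).

```bash
cat > h.py <<'E'
import numpy as np,cv2
from scipy.spatial.transform import Rotation as Rn
def world(s,fish=False):
    d=s["depth"].astype(float);K=s["camera_matrix"];v,u=np.indices(d.shape)
    a=(u-K[0,2])/K[0,0];b=(v-K[1,2])/K[1,1]
    if fish:
        r=np.hypot(a,b)+1e-9;k=np.tan(np.minimum(r,1.5))/r;a=a*k;b=b*k
    P=np.stack([a*d,b*d,d],-1); W=(P-s["t"])@s["R"]; W[d<=0]=np.nan
    return W
def project(s,X,fish=False):
    K=s["camera_matrix"];C=np.asarray(X)@s["R"].T+s["t"]
    p=C[...,:2]/C[...,2:]
    if fish:
        r=np.hypot(C[...,0],C[...,1])+1e-9;th=np.arctan2(r,C[...,2]);p=C[...,:2]*(th/r)[...,None]
    return p*[K[0,0],K[1,1]]+K[:2,2]
def ortho(s,x0,x1,y0,y1,z,mm,fish=False):
    # rows: x decreasing downwards; cols: y decreasing rightwards
    xs=np.arange(x1,x0,-mm);ys=np.arange(y1,y0,-mm)
    X=np.stack([*np.broadcast_arrays(xs[:,None],ys[None,:],np.full((1,1),float(z)))],-1)
    p=project(s,X,fish).astype(np.float32)
    return cv2.remap(s["img"],p[...,0],p[...,1],cv2.INTER_LINEAR)[:,:,::-1]
E
python3 - <<'E'
from h import *
from plant import snapshot
s=snapshot("wrist");np.savez("wrist0.npz",**s);cv2.imwrite("pics/wrist0.png",s["img"][:,:,::-1])
print(s["camera_matrix"],s["R"],s["t"],-s["R"].T@s["t"])
for n in("scene","side"):
    s=np.load(n+"0.npz");W=world(s);z=W[...,2];
    x0,x1,y0,y1=400,950,-420,420
    g=s["img"].max(-1)
    m=(z>12)&(z<32)&(g<75)&(W[...,0]>300)&(W[...,0]<1000)&(abs(W[...,1])<500)
    k,l,st,c=cv2.connectedComponentsWithStats(m.astype(np.uint8))
    for i in range(1,k):
        if st[i,4]>40:
            w=W[l==i][:,:2];q=cv2.minAreaRect(w.astype(np.float32));print(n,c[i],st[i,4],np.round(w.mean(0)),q)
E
```

```text
[[325.1922621    0.         278.22311022]
 [  0.         325.1922621  211.63449409]
 [  0.           0.           1.        ]] [[ 0.99999717  0.00134745 -0.00195844]
 [ 0.00185496 -0.95751944  0.28836277]
 [-0.00148669 -0.28836559 -0.95751923]] [-624.37653923  -39.35038003  379.94293216] [625.01262676  72.72503031 373.92704264]
scene [339.88068182 181.47727273] 176 [435. 292.] ((435.59033203125, 297.5272521972656), (59.090267181396484, 103.75830841064453), 84.1254653930664)
scene [371.67982456 199.34210526] 228 [579. 347.] ((577.2656860351562, 351.81988525390625), (103.93260192871094, 59.611289978027344), 7.88971471786499)
scene [242.01612903 205.35483871] 62 [ 364. -115.] ((363.3463439941406, -114.71808624267578), (87.92981719970703, 8.616400718688965), 89.932373046875)
scene [205.8061674  233.54185022] 227 [ 432. -288.] ((428.54638671875, -286.3399658203125), (106.63796997070312, 55.54619598388672), 11.620474815368652)
scene [361.05633803 280.94366197] 71 [865.  97.] ((864.3621826171875, 103.58690643310547), (13.629204750061035, 126.11094665527344), 6.370859146118164)
scene [286.07
[... 198 characters left out ...]
.07080078125, -183.67343139648438), (322.530517578125, 158.74197387695312), 53.16593933105469)
side [319.76859504 177.90909091] 121 [ 418. -262.] ((425.95611572265625, -270.1550598144531), (99.67106628417969, 50.637996673583984), 16.86366081237793)
side [218.08532423 252.43003413] 293 [631. 258.] ((631.5924072265625, 259.24566650390625), (168.74868774414062, 18.308982849121094), 6.693643569946289)
side [226.82402235 280.18715084] 358 [567. 373.] ((571.8521728515625, 362.7594909667969), (105.03242492675781, 56.16158676147461), 9.546670913696289)
side [280.74331551 278.42780749] 187 [425. 329.] ((425.59222412109375, 326.3500671386719), (109.1020736694336, 40.13394546508789), 7.948009014129639)
```

View pics/wrist0.png

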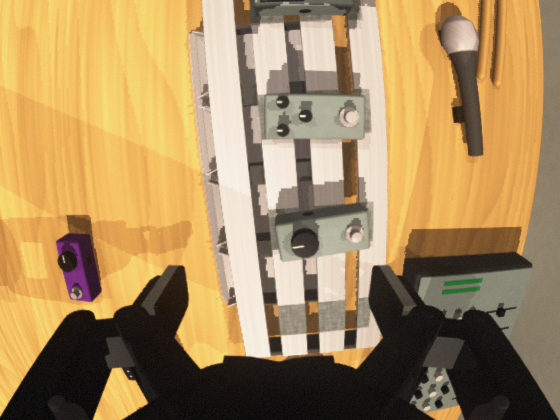

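The wrist view has world +x to the right and +y up. The three-knob pedal is at (315,115), the one-knob pedal at (322,232) and the windowed pedal at the top edge (305,5). The spare pad is at (320,318).

```bash
python3 - <<'E'
from h import *
s=dict(np.load("wrist0.npz"));W=world(s,True);z=W[...,2]
m=(z>39)&(z<47)&(W[...,0]>500)&(W[...,0]<800)
w=W[m];print(np.nanmedian(W[...,2][(z<8)]),np.median(w[:,2]))
for Y in range(-180,240,30):
    q=w[abs(w[:,1]-Y)<4]; 
    if len(q)>5: print(Y,np.round([q[:,0].min(),*np.percentile(q[:,0],[2,98]),q[:,0].max()],1),len(q))
o=ortho(s,540,800,-180,300,43,0.8,True);cv2.imwrite("pics/o0.png",cv2.resize(o,None,fx=1,fy=1));print(o.shape)
E
```

```text
0.5202453940912923 43.591994778169536
-180 [577.7 580.5 749.3 754.2] 476
-150 [574.6 577.1 734.3 738.8] 523
-120 [572.6 575.1 789.8 791.6] 583
-90 [569.8 572.7 745.3 749.6] 673
-60 [567.  568.1 745.7 747.5] 362
-30 [564.  566.1 742.2 744. ] 451
0 [562.  564.6 738.1 741.3] 890
30 [559.3 562.4 736.5 740. ] 985
60 [556.6 558.  734.7 737.1] 456
90 [554.4 556.2 732.7 734.7] 464
120 [552.  554.5 728.9 732.4] 995
150 [549.7 552.4 726.6 728.9] 949
180 [546.  549.4 724.4 727. ] 708
(325, 600, 3)
```

View pics/o0.png

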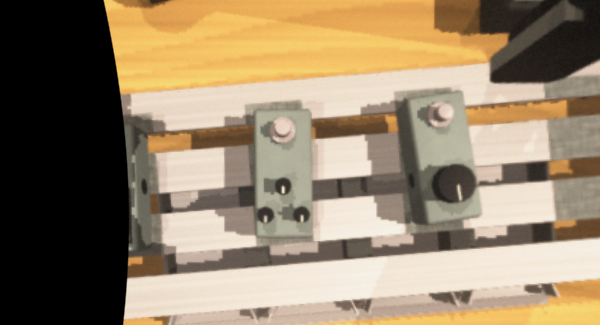

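The ortho view (0.8 mm/px) shows the one-knob pedal at about (440,165), skewed on its pad. The three-knob pedal is at (282,172), and the left edge of the spare pad is at column 552. I'll raise and turn the tool to get a full overview.

Emit:
apply_moves:
  motion:
    - [0,0,0.222,0.08,-0.26,-0.6,1]
    - [0,0,0.222,0.08,-0.26,-0.6,1]
    - [0,0,0.222,0.08,-0.26,-0.6,1]
    - [0,0,0.222,0.08,-0.26,-0.6,1]
    - [0,0,0.222,0.08,-0.26,-0.6,1]

```text
clock: 0.65
position: [559.5, 20.4, 406.5]
tool_rot: [0.907, 0.42, 0.002, 0.001]
force: [0.0, -0.0, -0.6]
finger_gap: 85.4
gripper_force: 0.0
```

Emit:
apply_moves:
  motion:
    - [0,0,0.25,0,0,0,1]
    - [0,0,0.25,0,0,0,1]
    - [0,0,0.25,0,0,0,1]
    - [0,0,0.25,0,0,0,1]
    - [0,0,0.25,0,0,0,1]

```text
clock: 1.15
position: [559.9, 20.0, 403.1]
tool_rot: [0.998, 0.059, -0.0, -0.0]
force: [0.3, 0.4, -0.4]
finger_gap: 85.2
gripper_force: 0.0
```

Emit:
apply_moves:
  motion:
    - [0,0,0.02,0,0,0,1]
    - [0,0,0.02,0,0,0,1]

```text
clock: 1.35
position: [559.9, 20.0, 403.1]
tool_rot: [1.0, 0.03, -0.0, -0.0]
force: [0.7, 0.1, 0.1]
finger_gap: 85.3
gripper_force: 0.0
```

```bash
python3 - <<'E'
from h import *
from plant import snapshot,ctrl
o=ctrl.get_obs();print(o["position"],o["joint_positions"],Rn.from_quat(o["tool_rot"]).as_matrix().round(3))
s=snapshot("wrist");np.savez("wrist1.npz",**s)
W=world(s,True);z=W[...,2]
o=ortho(s,340,800,-400,420,24,1.05,True);cv2.imwrite("pics/o1.png",o);print(o.shape)
w=W[(z>39)&(z<47)&(W[...,0]>500)&(W[...,0]<800)]
for Y in range(-180,240,60):
    q=w[abs(w[:,1]-Y)<4]; 
    if len(q)>5: print(Y,np.round([*np.percentile(q[:,0],[2,98])],1),len(q))
g=s["img"].max(-1)
m=(z>12)&(z<34)&(g<75)&(W[...,0]>340)&(W[...,0]<900)
k,l,st,c=cv2.connectedComponentsWithStats(m.astype(np.uint8))
for i in range(1,k):
  if st[i,4]>300:
    q=W[l==i][:,:2];print(c[i],st[i,4],cv2.minAreaRect(q.astype(np.float32)))
E
```

```text
[559.90845262  20.02936168 403.14659874] [-8.21325188e-02  2.80268822e-01  1.49144880e+00 -1.37858546e-05
  1.37017389e+00  1.42891195e+00] [[ 0.998  0.06  -0.   ]
 [ 0.06  -0.998  0.   ]
 [-0.    -0.    -1.   ]]
(439, 781, 3)
-180 [580.1 789.9] 404
-120 [574.5 789.6] 440
-60 [568.4 744.6] 224
0 [565.7 738.2] 480
60 [558.1 736.7] 245
120 [554.5 729.5] 470
180 [548.4 723.5] 332
[422.50651466  36.76547231] 614 ((791.2808227539062, -231.39413452148438), (274.9815368652344, 47.73301696777344), 79.97437286376953)
[ 89.92571429 152.64081633] 1225 ((571.8341674804688, 353.7222900390625), (107.8338394165039, 58.398719787597656), 8.429752349853516)
[120.56637168 230.51946903] 1130 ((429.2806396484375, 297.9324645996094), (57.45404052734375, 108.012939453125), 83.23392486572266)
[432.9365722  254.39811066] 741 ((424.787109375, -282.5857849121094), (108.4595718383789, 55.04140090942383), 11.613049507141113)
```

View pics/o1.png

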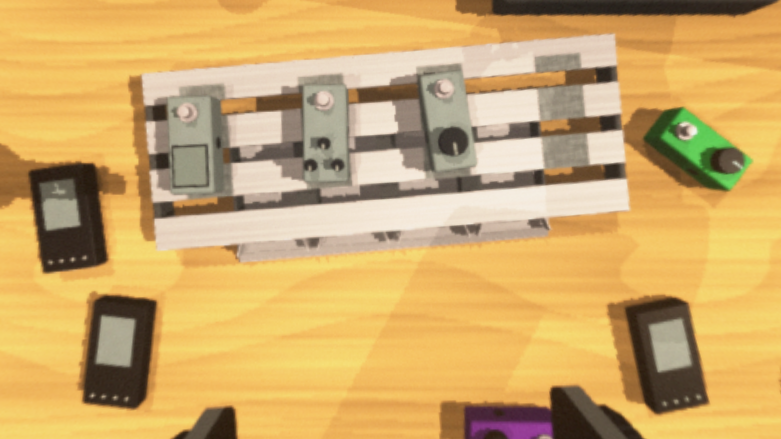

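The overview (1.05 mm/px) shows all three supplies with their socket dots toward the robot, at about (68,218), (120,352) and (667,355). The windowed pedal is on pad 0 at (193,145), the three-knob pedal on pad 1 at (325,130) and the one-knob pedal on pad 2 at (445,118). The spare pad is at (562,110).

```bash
cat >> h.py <<'E'
def rect(P):
    (c,(a,b),t)=cv2.minAreaRect(P.astype(np.float32))
    if a<b: a,b,t=b,a,t+90
    t=(t+90)%180-90
    return np.round([*c,a,b,t],2)
def blobs(mask,W,mn=60):
    mask=cv2.morphologyEx(mask.astype(np.uint8),cv2.MORPH_OPEN,np.ones((2,2)))
    k,l,st,c=cv2.connectedComponentsWithStats(mask)
    return [rect(W[l==i][:,:2]) for i in range(1,k) if st[i,4]>mn]
E
python3 - <<'E'
from h import *
s=dict(np.load("wrist1.npz"));W=world(s,True);z=W[...,2];x,y=W[...,0],W[...,1]
ok=(x>535)&(x<770)&(y>-250)&(y<290)&(x+.087*y>540)&(x+.087*y<760)
P=W[(z>40)&(z<46.5)&ok];
print("board",rect(P[:,:2]),np.median(P[:,2]))
print("ped",blobs((z>70)&(z<82)&ok,W)); print("zt",np.median(z[(z>70)&(z<82)&ok]))
print("sup",blobs((z>15)&(z<32)&(x>350)&(x<700)&(abs(y)>230),W),np.median(z[(z>15)&(z<32)&(x>350)&(x<650)&(abs(y)>230)]))
# ortho at deck height: grey spare pad
o=ortho(s,540,780,-250,290,43,0.8,True);cv2.imwrite("pics/o2.png",o)
E
```

```text
board [650.47  15.73 482.28 181.05 -85.03] 43.62015184319271
ped [array([669.47, -46.64,  98.2 ,  47.9 ,  10.25]), array([652.86,  62.95, 107.43,  29.09, -22.1 ]), array([644.12, 205.28,  95.29,  54.19,   1.91])]
zt 77.49927185094289
sup [array([ 630.4 , -307.59,  110.49,   36.99,   37.85]), array([567.1 , 355.54, 114.13,  64.95,   7.32]), array([608.44, 583.84,  53.26,  25.2 ,  -7.24]), array([573.31, 527.67,  35.65,  20.43, -32.28]), array([ 536.65, -563.8 ,  137.52,   60.32,   38.52]), array([461.08, 572.06,  85.67,  38.71, -10.1 ]), array([420.49, 301.98, 129.34,  53.25, -13.9 ]), array([ 417.99, -297.28,  140.72,   65.01,   27.22]), array([374.99, 491.92,  80.9 ,  37.89, -46.61]), array([ 388.58, -504.46,  133.4 ,   92.3 ,   81.29])] 24.528799387938513
```

View pics/o2.png

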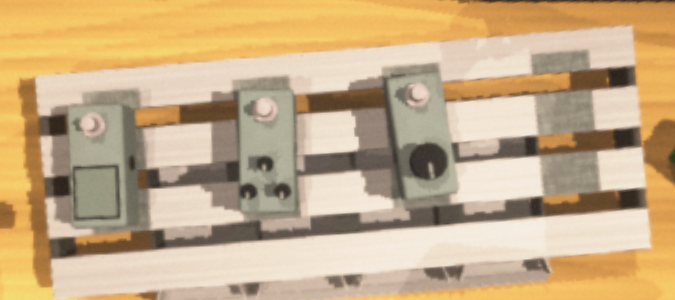

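The deck-height view confirms the board pose. The spare pad sits at column 567, which is y ≈ -163.6. The pedals are at (103,165), (265,150) and (420,132).

```bash
cat >> h.py <<'E'
def pedals(s):
    W=world(s,True);im=s["img"].astype(int);x,y,z=np.moveaxis(W,-1,0)
    ok=(x>500)&(x<800)&(abs(y)<300)&(z>72)&(z<81)&(im[...,1]>im[...,0]+4)
    return blobs(ok,W,150)
def supplies(s):
    W=world(s,True);x,y,z=np.moveaxis(W,-1,0)
    m=(z>18)&(z<32)&(s["img"].max(-1)<75)&(x>340)&(x<720)
    return blobs(m,W,250)
B0=np.array([650.5,15.7]);YAW=0.0868
def b2w(p): c,s=np.cos(YAW),np.sin(YAW); return B0+np.array([c*p[0]-s*p[1],s*p[0]+c*p[1]])
def w2b(p): c,s=np.cos(YAW),np.sin(YAW); d=np.asarray(p)[:2]-B0; return np.array([c*d[0]+s*d[1],-s*d[0]+c*d[1]])
def plan(pos,yaw,o):
    """shift in tool axes /250 and turn /pi to reach world pos with tool x at yaw (tool down)"""
    M=Rn.from_quat(o["tool_rot"]).as_matrix();cy=np.arctan2(M[1,0],M[0,0])
    # ideal down frame
    F=np.array([[np.cos(cy),np.sin(cy),0],[np.sin(cy),-np.cos(cy),0],[0,0,-1]])
    d=F.T@(np.asarray(pos,float)-o["position"])
    return np.round(d,1),np.round(d/250,4),"turn",round(-(yaw-cy)/np.pi,4),"cur yaw",round(cy,4)
E
python3 - <<'E'
from h import *
from plant import ctrl
s=dict(np.load("wrist1.npz"))
for p in pedals(s): print(p,w2b(p))
print(supplies(s))
p=pedals(s)
c=[q for q in p if abs(q[1]+45)<25][0]
print(plan([c[0],c[1],140],np.radians(c[4]),ctrl.get_obs()))
E
```

```text
[array([567.82, 356.29, 110.42,  64.43,   8.58]), array([423.23, 298.38, 119.87,  46.46, -10.86]), array([ 416.71, -284.95,  124.79,   54.13,   13.44])]Traceback (most recent call last):
  File "<stdin>", line 7, in <module>
IndexError: list index out of range
```

```bash
python3 - <<'E'
from h import *
s=dict(np.load("wrist1.npz"));W=world(s,True)
im=s["img"]
for X in([635,-45,77],[625,75,77],[680,-40,77],[690,-20,43]):
    u,v=np.round(project(s,np.array(X,float),True)).astype(int);print(X,u,v,im[v,u],W[v,u])
o=ortho(s,590,720,-100,100,77,0.3,True);cv2.imwrite("pics/o3.png",o)
E
```

```text
[635, -45, 77] 328 119 [151 151 133] [634.4828507  -44.33562132  77.66135926]
[625, 75, 77] 240 120 [168 165 146] [625.3520996   75.44409389  76.46332983]
[680, -40, 77] 327 86 [184 180 158] [680.01452211 -39.69249431  77.61083287]
[690, -20, 43] 311 80 [76 70 62] [688.31517574 -18.93656873  60.7348573 ]
```

View pics/o3.png

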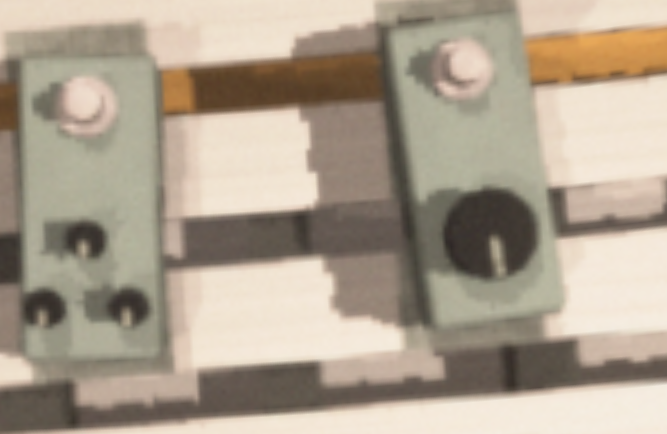

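The 0.3 mm/px crop at housing height gives these positions:
- **One-knob pedal:** corners (387,27), (520,13), (562,310), (430,327), so centre (669.2,-42.4) and yaw 8.1°.
- **Three-knob pedal:** centre px (90,207), so (657.9,73.1) and yaw 0.5°.

```bash
python3 - <<'E'
from h import *
from plant import ctrl
o=ctrl.get_obs()
print(plan([669.2,-42.4,160],np.radians(8.1),o))
o["position"]=np.array([669.2,-42.4,160]);c=np.radians(8.1)
o["tool_rot"]=Rn.from_matrix([[np.cos(c),np.sin(c),0],[np.sin(c),-np.cos(c),0],[0,0,-1]]).as_quat()
sp=b2w([13,-180]);print(sp,plan([*sp,160],YAW,o))
E
```

```text
(array([105.2,  69.1, 243.1]), array([0.4207, 0.2764, 0.9726]), 'turn', np.float64(-0.0252), 'cur yaw', np.float64(0.0622))
[ 679.05544641 -162.49536043] (array([ -7.2, 120.3,   0. ]), array([-0.0287,  0.4811,  0.    ]), 'turn', np.float64(0.0174), 'cur yaw', np.float64(0.1414))
```

Emit:
apply_moves:
  motion:
    - [0,0,-0.025,0.42,0.276,0.7,1]
    - [0,0,-0.025,0.42,0.276,0.7,1]
    - [0,0,-0.025,0.42,0.276,0.7,1]
    - [0,0,-0.025,0.42,0.276,0.7,1]
    - [0,0,-0.025,0.42,0.276,0.7,1]

```text
clock: 1.9
position: [669.2, -43.7, 223.2]
tool_rot: [0.998, 0.07, -0.003, -0.001]
force: [-0.4, 1.0, -0.3]
finger_gap: 85.5
gripper_force: 0.0
```

Emit:
apply_moves:
  motion:
    - [0,0,0,0,0,0,1]
    - [0,0,0,0,0,0.2,1]
    - [0,0,0,0,0,0.35,1]
    - [0,0,0,0,0,0.5,1]
    - [0,0,0,0,0,0.5,1]

```text
clock: 2.4
position: [667.3, -41.6, 101.4]
tool_rot: [0.998, 0.07, -0.002, -0.001]
force: [-0.3, -0.2, 0.3]
finger_gap: 85.1
gripper_force: 0.0
```

```bash
python3 - <<'E'
from h import *
from plant import ctrl
o=ctrl.get_obs();print(o["position"],plan([669.2,-42.4,70],np.radians(8.1),o))
E
```

```text
[667.2519993  -41.63976764 101.40174185] (array([ 1.8,  1. , 31.4]), array([0.0073, 0.0041, 0.1256]), 'turn', np.float64(-0.0003), 'cur yaw', np.float64(0.1404))
```

Emit:
apply_moves:
  motion:
    - [0,0,0,0.007,0.004,0.125,1]
    - [0,0,0,0.007,0.004,0.125,1]
    - [0,0,0,0.007,0.004,0.125,-1]
    - [0,0,0,0.007,0.004,0.125,-1]
    - [0,0,0,0.007,0.004,0.125,-1]
  squeeze: 50

```text
clock: 2.9
position: [671.5, -43.2, 74.2]
tool_rot: [0.998, 0.07, 0.001, 0.0]
force: [0.9, 2.0, 1.1]
finger_gap: 44.2
gripper_force: 0.8
```

Emit:
apply_moves:
  motion:
    - [0,0,0,0,0,0,-1]
    - [0,0,0,0,0,0,-1]
    - [0,0,0,0,0,0,-1]
    - [0,0,0,0,0,0,-1]

```text
clock: 3.3
position: [671.5, -43.2, 74.3]
tool_rot: [0.998, 0.07, 0.001, 0.0]
force: [-1.6, 0.9, 9.8]
finger_gap: 41.2
gripper_force: 52.0
```

Emit:
apply_moves:
  motion:
    - [0,0,0,0,0,-0.16,-1]
    - [0,0,0.017,-0.01,0.16,-0.16,-1]
    - [0,0,0.017,-0.02,0.32,-0.16,-1]
    - [0,0,0.017,-0.03,0.478,-0.16,-1]
    - [0,0,0.017,-0.03,0.478,-0.16,-1]

```text
clock: 3.8
position: [680.1, -167.4, 112.8]
tool_rot: [0.999, 0.041, 0.001, 0.001]
force: [0.1, -0.2, -2.0]
finger_gap: 41.0
gripper_force: 51.9
```

Emit:
apply_moves:
  motion:
    - [0,0,0,0,0,0,-1]
    - [0,0,0,0,0,0.08,-1]
    - [0,0,0,0,0,0.14,-1]
    - [0,0,0,0,0,0.14,-1]
    - [0,0,0,0,0,0.14,-1]

```text
clock: 4.3
position: [680.0, -161.8, 76.8]
tool_rot: [0.999, 0.043, -0.0, -0.0]
force: [0.1, 0.1, -2.7]
finger_gap: 41.2
gripper_force: 51.9
```

```bash
python3 - <<'E'
from h import *
from plant import ctrl
o=ctrl.get_obs();print(o["position"],o["force"],o["finger_gap"],w2b(o["position"]),plan([681,-162.5,74.3],YAW,o))
E
```

```text
[ 679.95149435 -161.79545852   76.82552448] [ 0.09149663  0.08044922 -2.69264553] 41.24058678793093 [  13.95334977 -179.38041238] (array([1. , 0.8, 2.5]), array([0.0039, 0.0032, 0.0101]), 'turn', np.float64(-0.0001), 'cur yaw', np.float64(0.0866))
```

Emit:
apply_moves:
  motion:
    - [0,0,0,0,0,0.01,-1]
    - [0,0,0,0,0,0.01,1]
    - [0,0,0,0,0,0.01,1]
    - [0,0,0,0,0,0.01,1]
    - [0,0,0,0,0,0.01,1]

```text
clock: 4.8
position: [680.1, -162.7, 74.9]
tool_rot: [0.999, 0.043, 0.0, 0.0]
force: [-1.1, 0.8, -0.7]
finger_gap: 85.5
gripper_force: 0.0
```

Emit:
apply_moves:
  motion:
    - [0,0,0,0,0,-0.15,1]
    - [0,0,0,0,0,-0.32,1]
    - [0,0,0,0,0,-0.32,1]

```text
clock: 5.1
position: [682.1, -163.3, 160.7]
tool_rot: [0.999, 0.043, 0.004, 0.002]
force: [1.2, 0.1, -0.0]
finger_gap: 85.2
gripper_force: 0.0
```

Emit:
apply_moves:
  motion:
    - [0,0,0.025,-0.001,-0.19,0,1]
    - [0,0,0.025,-0.002,-0.38,0,1]
    - [0,0,0.025,-0.004,-0.57,0,1]
    - [0,0,0.025,-0.005,-0.76,0,1]
    - [0,0,0.025,-0.006,-0.944,0,1]

```text
clock: 5.6
position: [657.8, 74.2, 154.4]
tool_rot: [1.0, 0.003, 0.0, -0.0]
force: [0.1, -0.7, -0.2]
finger_gap: 85.8
gripper_force: 0.0
```

Emit:
apply_moves:
  motion:
    - [0,0,0,0,0,0,1]
    - [0,0,0,0,0,0,1]
    - [0,0,0,0,0,0,1]

```text
clock: 5.9
position: [658.4, 71.5, 154.4]
tool_rot: [1.0, 0.003, -0.0, 0.0]
force: [-0.4, 1.0, 0.7]
finger_gap: 85.2
gripper_force: 0.0
```

```bash
python3 - <<'E'
from h import *
from plant import ctrl
o=ctrl.get_obs();print(o["position"],plan([657.9,73.1,70],np.radians(.5),o))
E
```

```text
[658.44076404  71.47415592 154.38276552] (array([-0.5, -1.6, 84.4]), array([-0.0021, -0.0065,  0.3375]), 'turn', np.float64(-0.0007), 'cur yaw', np.float64(0.0065))
```

Emit:
apply_moves:
  motion:
    - [0,0,0,-0.002,-0.006,0.17,1]
    - [0,0,0,-0.002,-0.006,0.336,1]
    - [0,0,0,-0.002,-0.006,0.336,1]
    - [0,0,0,-0.002,-0.006,0.336,1]
    - [0,0,0,-0.002,-0.006,0.336,-1]

```text
clock: 6.4
position: [659.0, 73.1, 72.7]
tool_rot: [1.0, 0.003, 0.001, 0.0]
force: [-0.9, -0.2, -0.4]
finger_gap: 73.2
gripper_force: 0.0
```

Emit:
apply_moves:
  motion:
    - [0,0,0,0,0,0,-1]
    - [0,0,0,0,0,0,-1]
    - [0,0,0,0,0,0,-1]
    - [0,0,0,0,0,0,-1]

```text
clock: 6.8
position: [658.4, 73.8, 72.3]
tool_rot: [1.0, 0.004, 0.001, 0.0]
force: [-1.1, -1.7, 6.8]
finger_gap: 41.5
gripper_force: 52.0
```

```bash
python3 - <<'E'
from h import *
from plant import ctrl
o=ctrl.get_obs();t=b2w([13,-60]);off=o["position"][:2]-[657.9,73.1];print(o["position"],t,plan([*(t+off),o["position"][2]],YAW,o))
E
```

```text
[658.44660869  73.83437114  72.29445037] [668.65252092 -42.94713108] (array([  9.9, 116.1,   0. ]), array([0.0396, 0.4645, 0.    ]), 'turn', np.float64(-0.0253), 'cur yaw', np.float64(0.0073))
```

Emit:
apply_moves:
  motion:
    - [0,0,0,0,0,-0.16,-1]
    - [0,0,-0.025,0.013,0.155,-0.16,-1]
    - [0,0,-0.025,0.026,0.31,-0.16,-1]
    - [0,0,-0.025,0.04,0.464,-0.16,-1]
    - [0,0,-0.025,0.04,0.464,-0.16,-1]

```text
clock: 7.3
position: [669.0, -46.3, 111.2]
tool_rot: [0.999, 0.041, 0.001, 0.0]
force: [-0.9, -0.3, -2.5]
finger_gap: 41.2
gripper_force: 51.8
```

Emit:
apply_moves:
  motion:
    - [0,0,0,0,0,0,-1]
    - [0,0,0,0,0,0.08,-1]
    - [0,0,0,0,0,0.14,-1]
    - [0,0,0,0,0,0.14,-1]
    - [0,0,0,0,0,0.14,-1]

```text
clock: 7.8
position: [668.6, -41.3, 75.4]
tool_rot: [0.999, 0.043, -0.0, -0.0]
force: [0.2, -0.4, -0.9]
finger_gap: 41.4
gripper_force: 51.9
```

```bash
python3 - <<'E'
from h import *
from plant import ctrl
o=ctrl.get_obs();print(o["position"],o["force"],o["finger_gap"],w2b(o["position"]),plan([669.2,-42.2,72.3],YAW,o))
E
```

```text
[668.59300887 -41.30839178  75.42626531] [ 0.16492659 -0.40990934 -0.8533453 ] 41.43581971900563 [ 13.08277602 -58.36227099] (array([0.5, 0.9, 3.1]), array([0.0021, 0.0038, 0.0125]), 'turn', np.float64(-0.0001), 'cur yaw', np.float64(0.0865))
```

Emit:
apply_moves:
  motion:
    - [0,0,0,0,0.004,0.012,-1]
    - [0,0,0,0,0.004,0.012,1]
    - [0,0,0,0,0.004,0.012,1]
    - [0,0,0,0,0.004,0.012,1]
    - [0,0,0,0,0.004,0.012,1]

```text
clock: 8.3
position: [668.8, -43.1, 72.9]
tool_rot: [0.999, 0.043, 0.0, 0.0]
force: [0.2, 0.0, 0.2]
finger_gap: 85.7
gripper_force: 0.0
```

Emit:
apply_moves:
  motion:
    - [0,0,0,0,0,-0.15,1]
    - [0,0,0,0,0,-0.32,1]
    - [0,0,0,0,0,-0.32,1]

```text
clock: 8.6
position: [670.8, -43.4, 158.4]
tool_rot: [0.999, 0.043, 0.004, 0.001]
force: [0.2, 0.1, 0.0]
finger_gap: 85.3
gripper_force: 0.0
```

Emit:
apply_moves:
  motion:
    - [0,0,0,0,0.16,0,1]
    - [0,0,0,0,0.32,0,1]
    - [0,0,0,0,0.484,0,1]
    - [0,0,0,0,0.484,0,1]
    - [0,0,0,0,0.484,0,1]

```text
clock: 9.1
position: [678.7, -164.3, 152.0]
tool_rot: [0.999, 0.042, -0.0, -0.0]
force: [0.0, 1.3, 0.4]
finger_gap: 85.4
gripper_force: 0.0
```

```bash
python3 - <<'E'
from h import *
from plant import ctrl
o=ctrl.get_obs();print(o["position"],plan([680.1,-162.7,71],YAW,o))
E
```

```text
[ 678.72160727 -164.30732845  152.00964121] (array([ 1.5, -1.5, 81. ]), array([ 0.006 , -0.0059,  0.324 ]), 'turn', np.float64(-0.0009), 'cur yaw', np.float64(0.0839))
```

Emit:
apply_moves:
  motion:
    - [0,0,0,0.005,-0.005,0.17,1]
    - [0,0,0,0.005,-0.005,0.324,1]
    - [0,0,0,0.005,-0.005,0.324,1]
    - [0,0,0,0.005,-0.005,0.324,1]
    - [0,0,0,0.005,-0.005,0.324,-1]

```text
clock: 9.6
position: [681.2, -161.9, 73.8]
tool_rot: [0.999, 0.043, 0.001, 0.001]
force: [0.7, -0.5, 1.1]
finger_gap: 73.2
gripper_force: 0.0
```

Emit:
apply_moves:
  motion:
    - [0,0,0,0,0,0,-1]
    - [0,0,0,0,0,0,-1]
    - [0,0,0,0,0,0,-1]
    - [0,0,0,0,0,0,-1]

```text
clock: 10.0
position: [680.8, -162.3, 73.3]
tool_rot: [0.999, 0.043, 0.001, 0.0]
force: [-1.6, 1.4, 7.5]
finger_gap: 40.9
gripper_force: 52.2
```

Emit:
apply_moves:
  motion:
    - [0,0,0,0,0,-0.15,-1]
    - [0,0,0,0,0,-0.32,-1]
    - [0,0,0,0,0,-0.32,-1]
    - [0,0,0,0,0,-0.32,-1]

```text
clock: 10.4
position: [680.3, -162.3, 152.6]
tool_rot: [0.999, 0.043, 0.001, 0.0]
force: [-0.0, -0.1, -2.6]
finger_gap: 41.2
gripper_force: 51.9
```

```bash
python3 - <<'E'
from h import *
from plant import ctrl
o=ctrl.get_obs();print(o["position"],o["finger_gap"],plan([*b2w([14.8,60]),150],YAW,o))
E
```

```text
[ 680.25834271 -162.28370526  152.61918545] 41.151880021713005 (array([   0.3, -239.9,    2.6]), array([ 0.0012, -0.9596,  0.0105]), 'turn', np.float64(-0.0004), 'cur yaw', np.float64(0.0856))
```

Emit:
apply_moves:
  motion:
    - [0,0,0,0,-0.19,0,-1]
    - [0,0,0,0,-0.38,0,-1]
    - [0,0,0,0,-0.57,0,-1]
    - [0,0,0,0.001,-0.76,0,-1]
    - [0,0,0,0.001,-0.96,0,-1]

```text
clock: 10.9
position: [658.9, 78.4, 149.9]
tool_rot: [0.999, 0.043, -0.001, -0.0]
force: [0.7, -0.5, -2.0]
finger_gap: 41.2
gripper_force: 51.8
```

Emit:
apply_moves:
  motion:
    - [0,0,0,0,0,0,-1]
    - [0,0,0,0,0,0,-1]
    - [0,0,0,0,0,0.15,-1]
    - [0,0,0,0,0,0.29,-1]
    - [0,0,0,0,0,0.29,-1]

```text
clock: 11.4
position: [658.5, 75.3, 75.1]
tool_rot: [0.999, 0.042, -0.003, -0.0]
force: [-0.4, -0.3, -1.6]
finger_gap: 41.2
gripper_force: 53.3
```

Emit:
apply_moves:
  motion:
    - [0,0,0,0,0,0,-1]
    - [0,0,0,0,0,0,-1]

```text
clock: 11.6
position: [660.4, 76.1, 80.3]
tool_rot: [0.999, 0.042, 0.001, 0.0]
force: [-0.4, -0.3, -2.2]
finger_gap: 41.0
gripper_force: 53.3
```

```bash
python3 - <<'E'
from h import *
from plant import ctrl
o=ctrl.get_obs();print(o["position"],o["finger_gap"],plan([*b2w([14.8,60]),73.5],YAW,o))
E
```

```text
[660.43269508  76.11614311  80.29404745] 40.97908588951531 (array([-0.3, -0.7,  6.8]), array([-0.0013, -0.0027,  0.0272]), 'turn', np.float64(-0.0006), 'cur yaw', np.float64(0.0848))
```

Emit:
apply_moves:
  motion:
    - [0,0,0,-0.001,-0.003,0.025,-1]
    - [0,0,0,-0.001,-0.003,0.026,-1]
    - [0,0,0,-0.001,-0.003,0.026,1]
    - [0,0,0,-0.001,-0.003,0.026,1]
    - [0,0,0,-0.001,-0.003,0.026,1]

```text
clock: 12.1
position: [659.8, 77.7, 72.9]
tool_rot: [0.999, 0.043, 0.0, 0.0]
force: [-0.0, 0.6, 0.0]
finger_gap: 82.1
gripper_force: 0.0
```

Emit:
apply_moves:
  motion:
    - [0,0,0,0,0,0,1]
    - [0,0,0,0,0,-0.2,1]
    - [0,0,0,0,0,-0.4,1]
    - [0,0,0,-0.1,0,-0.6,1]
    - [0,0,0,-0.2,0,-0.75,1]

```text
clock: 12.6
position: [610.0, 73.3, 261.2]
tool_rot: [0.999, 0.043, 0.001, 0.0]
force: [0.5, 0.1, 1.1]
finger_gap: 85.7
gripper_force: 0.0
```

Emit:
apply_moves:
  motion:
    - [0,0,0,-0.2,0.2,-0.3,1]
    - [0,0,0,-0.36,0.2,-0.5,1]
    - [0,0,0,-0.36,0.2,-0.55,1]
    - [0,0,0,-0.36,0.2,-0.55,1]
    - [0,0,0,-0.36,0.2,-0.55,1]

```text
clock: 13.1
position: [524.2, 15.3, 400.4]
tool_rot: [0.999, 0.042, 0.003, 0.0]
force: [-0.5, 0.1, -0.3]
finger_gap: 84.9
gripper_force: 0.0
```

```bash
python3 - <<'E'
from h import *
from plant import ctrl,snapshot
s=snapshot("wrist");np.savez("wrist2.npz",**s);o=ctrl.get_obs();print(o["position"])
a=ortho(s,560,740,-120,240,77,0.6,True);cv2.imwrite("pics/a.png",a)
b=[ortho(s,x-70,x+70,y-60,y+60,24,0.4,True) for x,y in((428,-286),(430,297),(572,354))]
b=np.hstack([cv2.resize(i,None,fx=.85,fy=.85) for i in b]);print(a.shape,b.shape)
h=np.full((a.shape[0]+b.shape[0],max(a.shape[1],b.shape[1]),3),255,np.uint8);h[:a.shape[0],:a.shape[1]]=a;h[a.shape[0]:,:b.shape[1]]=b
cv2.imwrite("pics/c1.png",h);print(h.shape,supplies(s))
E
```

```text
[524.60713706  15.65684455 398.14086226]
(300, 600, 3) (298, 765, 3)
(598, 765, 3) [array([nan, nan,  0.,  0.,  0.]), array([425.23, 298.25, 115.59,  50.26,  -9.68]), array([ 422.32, -278.09,  110.31,   47.5 ,   14.43])]
```

View pics/c1.png

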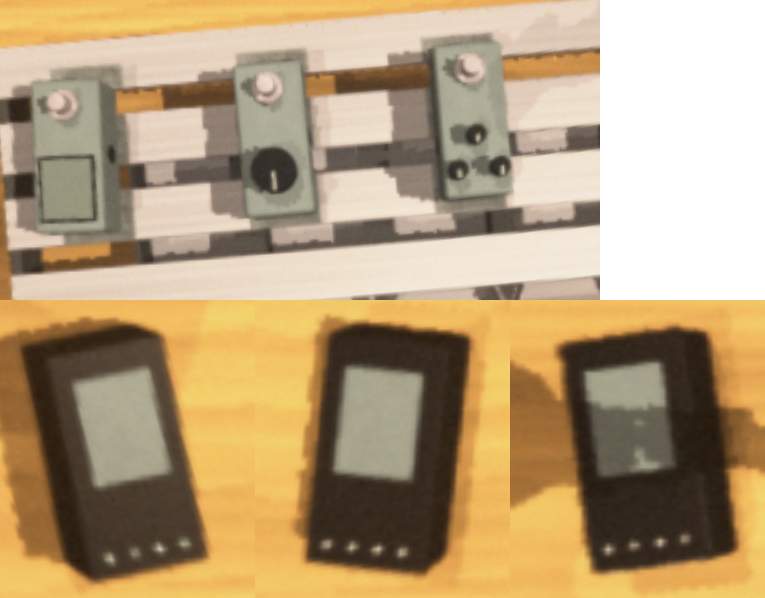

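The pedals have swapped: the one-knob pedal at (274,141) is at world (655,76) and the three-knob pedal at (470,118) is at (669,-42), both within about 3 mm of target. The lower panels show the supplies with socket dots at the bottom. Their screens and dots give yaws of 11.8°, -6.9° and 8°.

```bash
cat >> h.py <<'E'
def grip(c,yd,off=-35): y=np.radians(yd);return np.array([c[0]+off*np.cos(y),c[1]+off*np.sin(y)]),y
A=((424,-284),11.8);B=((428,299),-6.9);C=((571.5,354.5),8.0)
E
python3 - <<'E'
from h import *
from plant import ctrl
o=ctrl.get_obs();p,y=grip(*C);print(p,plan([*p,130],y,o))
E
```

```text
[536.84061759 349.62894147] (array([  40.6, -331.7,  268.1]), array([ 0.1622, -1.3269,  1.0726]), 'turn', np.float64(-0.0174), 'cur yaw', np.float64(0.085))
```

Emit:
apply_moves:
  motion:
    - [0,0,0,0.016,-0.133,0.1,1]
    - [0,0,0,0.032,-0.266,0.2,1]
    - [0,0,0,0.05,-0.4,0.32,1]
    - [0,0,0,0.066,-0.53,0.43,1]
    - [0,0,0,0.081,-0.663,0.53,1]

```text
clock: 13.65
position: [530.4, 184.4, 261.1]
tool_rot: [0.999, 0.043, -0.001, 0.0]
force: [-0.3, -0.3, -0.2]
finger_gap: 85.4
gripper_force: 0.0
```

Emit:
apply_moves:
  motion:
    - [0,0,0,0.016,-0.133,0.1,1]
    - [0,0,-0.01,0.032,-0.266,0.2,1]
    - [0,0,-0.017,0.05,-0.4,0.32,1]
    - [0,0,-0.017,0.066,-0.53,0.43,1]
    - [0,0,-0.017,0.081,-0.663,0.53,1]

```text
clock: 14.15
position: [536.0, 351.1, 128.1]
tool_rot: [0.998, 0.07, -0.001, 0.001]
force: [0.9, -0.2, -0.1]
finger_gap: 85.5
gripper_force: 0.0
```

Emit:
apply_moves:
  motion:
    - [0,0,0,0,0,0,1]
    - [0,0,0,0,0,0,1]

```text
clock: 14.35
position: [535.9, 350.1, 129.4]
tool_rot: [0.998, 0.07, -0.002, 0.001]
force: [-0.3, -0.3, 0.4]
finger_gap: 85.6
gripper_force: 0.0
```

```bash
python3 - <<'E'
from h import *
from plant import ctrl,snapshot
o=ctrl.get_obs();p,y=grip(*C);print(o["position"],plan([*p,24],y,o))
s=snapshot("wrist");b=ortho(s,490,650,280,430,24,0.4,True);cv2.imwrite("pics/C.png",b);print(b.shape)
E
```

```text
[535.93432422 350.12507269 129.36437968] (array([  0.8,   0.6, 105.4]), array([0.0033, 0.0025, 0.4215]), 'turn', np.float64(0.0004), 'cur yaw', np.float64(0.1407))
(400, 375, 3)
```

View pics/C.png

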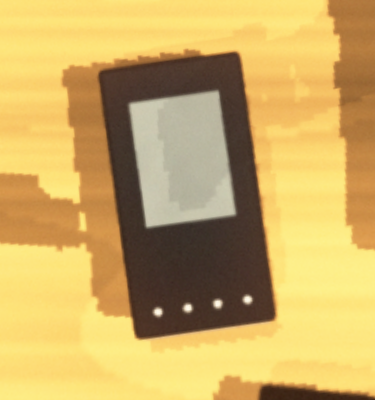

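This close view shows the supply's corners at (99,72), (239,53), (275,320) and (136,338), so its centre is (571.7,355.1) and its yaw 7.9°, as planned.

Emit:
apply_moves:
  motion:
    - [0,0,0,0.003,0,0.15,1]
    - [0,0,0,0.003,0,0.3,1]
    - [0,0,0,0.003,0,0.4,1]
    - [0,0,0,0.003,0,0.42,1]
    - [0,0,0,0.003,0,0.42,1]

```text
clock: 14.9
position: [538.0, 349.1, 27.1]
tool_rot: [0.998, 0.069, -0.0, 0.0]
force: [0.4, 0.8, 0.0]
finger_gap: 85.7
gripper_force: 0.0
```

Emit:
apply_moves:
  motion:
    - [0,0,0,0,0,0,1]
    - [0,0,0,0,0,0,-1]
    - [0,0,0,0,0,0,-1]
    - [0,0,0,0,0,0,-1]
    - [0,0,0,0,0,0,-1]
  squeeze: 80

```text
clock: 15.4
position: [538.2, 350.1, 28.6]
tool_rot: [0.998, 0.07, 0.001, -0.0]
force: [-2.6, -1.8, 10.5]
finger_gap: 56.1
gripper_force: 85.5
```

```bash
python3 - <<'E'
from h import *
from plant import ctrl
o=ctrl.get_obs();print(o["position"],o["finger_gap"],o["gripper_force"],o["force"]);z=o["position"][2]
print(plan([*b2w([-200,126]),z+60],YAW,o))
E
```

```text
[538.17167812 350.0538194   28.59071005] 56.10410814297125 85.45809388160706 [-2.58756236 -1.78783521 10.48626568]
(array([-128.3,  210.4,  -60. ]), array([-0.5131,  0.8416, -0.24  ]), 'turn', np.float64(0.0167), 'cur yaw', np.float64(0.1392))
```

Emit:
apply_moves:
  motion:
    - [0,0,0,0,0,-0.1,-1]
    - [0,0,0,0,0,-0.24,-1]
    - [0,0,0,-0.08,0.13,-0.24,-1]
    - [0,0,0,-0.16,0.27,-0.24,-1]
    - [0,0,0,-0.24,0.4,-0.24,-1]

```text
clock: 15.9
position: [491.1, 241.2, 87.3]
tool_rot: [0.998, 0.07, 0.0, -0.0]
force: [1.1, -0.6, -3.1]
finger_gap: 56.1
gripper_force: 86.5
```

Emit:
apply_moves:
  motion:
    - [0,0,0.006,-0.08,0.13,0,-1]
    - [0,0,0.012,-0.16,0.27,0,-1]
    - [0,0,0.0167,-0.24,0.4,0,-1]
    - [0,0,0.0167,-0.28,0.44,0,-1]
    - [0,0,0.0167,-0.28,0.44,0,-1]

```text
clock: 16.4
position: [437.2, 122.6, 87.1]
tool_rot: [0.999, 0.042, -0.0, 0.0]
force: [1.1, 1.1, -3.5]
finger_gap: 56.1
gripper_force: 86.5
```

Emit:
apply_moves:
  motion:
    - [0,0,0,0,0,0,-1]
    - [0,0,0,0,0,0,-1]

```text
clock: 16.6
position: [438.7, 124.5, 86.9]
tool_rot: [0.999, 0.044, 0.001, -0.0]
force: [0.2, 0.2, -3.9]
finger_gap: 56.2
gripper_force: 86.5
```

```bash
python3 - <<'E'
from h import *
from plant import ctrl,snapshot
o=ctrl.get_obs();print(o["position"],o["finger_gap"],w2b(o["position"]),plan([*b2w([-202,126]),40.8],YAW,o))
s=snapshot("wrist");np.savez("w3.npz",**s)
W=world(s,True);x,y,z=np.moveaxis(W,-1,0);m=(z>60)&(z<105)&(s["img"].max(-1)<80)
P=W[m];P=P[(abs(P[:,0]-510)<70)&(abs(P[:,1]-145)<40)]
d=P[:,:2]-B0;c,sn=np.cos(YAW),np.sin(YAW);bx=c*d[:,0]+sn*d[:,1];by=-sn*d[:,0]+c*d[:,1]
f=(bx>-180)&(bx<-115)
print(np.percentile(bx,[1,99]),np.percentile(by[f],[1,99]))
print("top z vs bx",[(a,np.round(np.median(P[(bx>a)&(bx<a+12),2]),1)) for a in range(-180,-110,15)])
a=ortho(s,430,640,60,220,88+2,0.4,True);b=ortho(s,430,640,60,220,20,0.4,True)
cv2.imwrite("pics/c3.png",np.hstack([a,b]));print(a.shape)
E
```

```text
[438.7456121  124.52342303  86.90095462] 56.22546945830725 [-201.52316808  126.77093878] (array([-0.5,  0.8, 46.1]), array([-0.0019,  0.0031,  0.1844]), 'turn', np.float64(0.0003), 'cur yaw', np.float64(0.0876))
[-199.43605705 -112.95662346] [101.25927651 154.79203623]
top z vs bx [(-180, np.float64(82.7)), (-165, np.float64(82.5)), (-150, np.float64(82.5)), (-135, np.float64(82.4)), (-120, np.float64(82.2))]
(525, 400, 3)
```

View pics/c3.png

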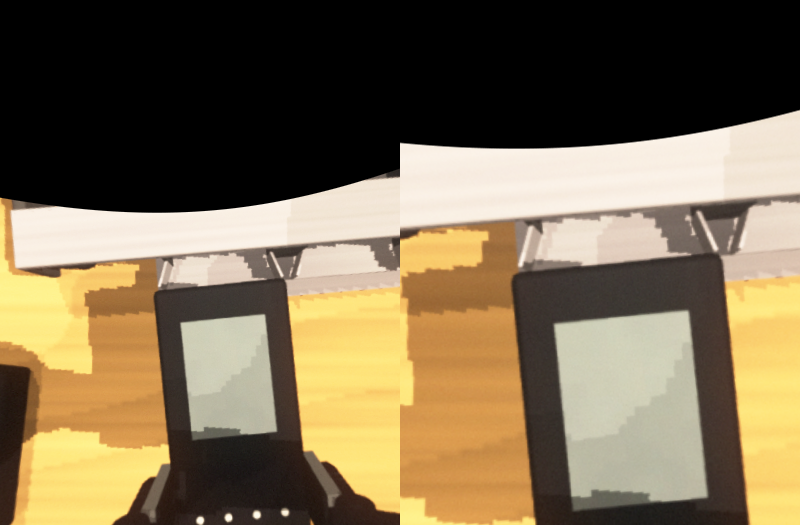

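The supply is held level above bay +126. In the left panel its nose corners are at (155,295) and (286,280). The lead-in tips at (519,268) and (720,250) put the bay centre within 1 mm of prediction.

Emit:
apply_moves:
  motion:
    - [0,0,0,-0.002,0.003,0.08,-1]
    - [0,0,0,-0.002,0.003,0.15,-1]
    - [0,0,0,-0.002,0.003,0.18,-1]
    - [0,0,0,-0.002,0.003,0.184,-1]
    - [0,0,0,-0.002,0.003,0.184,-1]

```text
clock: 17.15
position: [437.8, 123.2, 40.9]
tool_rot: [0.999, 0.044, 0.0, 0.0]
force: [-0.3, 1.1, -3.2]
finger_gap: 55.9
gripper_force: 86.4
```

Emit:
apply_moves:
  motion:
    - [0,0,0,0,0,0,-1]
    - [0,0,0,0,0,0,-1]
    - [0,0,0,0,0,0,-1]

```text
clock: 17.45
position: [437.7, 123.0, 41.2]
tool_rot: [0.999, 0.043, 0.0, -0.0]
force: [-0.3, 0.2, -3.4]
finger_gap: 56.2
gripper_force: 86.4
```

```bash
python3 - <<'E'
from h import *
from plant import ctrl
o=ctrl.get_obs();print(o["position"],o["force"],w2b(o["position"]),plan([*b2w([-125,126]),40.6],YAW,o))
E
```

```text
[437.74994237 122.95827811  41.2131727 ] [-0.27197971  0.18993859 -3.41672408] [-202.65077341  125.2980019 ] (array([77.7, -0.7,  0.6]), array([ 0.3106, -0.0029,  0.0025]), 'turn', np.float64(-0.0001), 'cur yaw', np.float64(0.0866))
```

Emit:
apply_moves:
  motion:
    - [0,0,0,0.06,-0.002,0.002,-1]
    - [0,0,0,0.12,-0.003,0.002,-1]
    - [0,0,0,0.18,-0.003,0.002,-1]
    - [0,0,0,0.2,-0.003,0.002,-1]
    - [0,0,0,0.2,-0.003,0.002,-1]

```text
clock: 17.95
position: [487.5, 128.0, 40.3]
tool_rot: [0.999, 0.043, 0.0, -0.0]
force: [-0.1, 0.2, -3.2]
finger_gap: 55.7
gripper_force: 86.5
```

Emit:
apply_moves:
  motion:
    - [0,0,0,0.04,0,0,-1]
    - [0,0,0,0.08,0,0,-1]
    - [0,0,0,0.11,0,0,-1]
    - [0,0,0,0.11,0,0,-1]
    - [0,0,0,0.11,0,0,-1]

```text
clock: 18.45
position: [514.6, 130.4, 40.1]
tool_rot: [0.999, 0.043, -0.0, 0.0]
force: [0.5, -0.5, -3.5]
finger_gap: 55.8
gripper_force: 86.5
```

```bash
python3 - <<'E'
from h import *
from plant import ctrl
o=ctrl.get_obs();print(o["position"],o["force"],o["wrist_torque"],o["finger_gap"],w2b(o["position"]),plan([*b2w([-125,126]),40.6],YAW,o))
E
```

```text
[514.61003953 130.36317599  40.14365939] [ 0.48144883 -0.46310132 -3.46230987] [ 0.03767     0.06116521 -0.01740362] 55.83803336175728 [-125.43809738  126.01193996] (array([ 0.4,  0. , -0.5]), array([ 0.0018,  0.    , -0.0018]), 'turn', np.float64(-0.0001), 'cur yaw', np.float64(0.0866))
```

Emit:
apply_moves:
  motion:
    - [0,0,0,0,0,0,1]
    - [0,0,0,0,0,0,1]
    - [0,0,0,0,0,0,1]
    - [0,0,0,0,0,0,1]
    - [0,0,0,0,0,0,1]

```text
clock: 18.95
position: [514.7, 130.4, 40.4]
tool_rot: [0.999, 0.043, 0.0, 0.0]
force: [0.1, 0.4, -0.9]
finger_gap: 85.2
gripper_force: 0.0
```

Emit:
apply_moves:
  motion:
    - [0,0,0,0,0,-0.15,1]
    - [0,0,0,0,0,-0.24,0]
    - [0,0,0,-0.1,0,-0.24,-1]
    - [0,0,0,-0.21,0,-0.24,-1]
    - [0,0,0,-0.21,0,-0.24,-1]

```text
clock: 19.45
position: [459.5, 125.6, 100.5]
tool_rot: [0.999, 0.043, -0.001, 0.0]
force: [-0.0, 0.5, 0.6]
finger_gap: 28.1
gripper_force: 0.0
```

Emit:
apply_moves:
  motion:
    - [0,0,0,0,0,0,-1]
    - [0,0,0,0,0,0,-1]
    - [0,0,0,0,0,0.14,-1]
    - [0,0,0,0,0,0.24,-1]
    - [0,0,0,0,0,0.24,-1]

```text
clock: 19.95
position: [462.1, 125.7, 37.9]
tool_rot: [0.999, 0.043, -0.002, 0.0]
force: [-0.1, -0.2, 0.7]
finger_gap: -0.0
gripper_force: 0.0
```

```bash
python3 - <<'E'
from h import *
from plant import ctrl
o=ctrl.get_obs();print(o["position"],o["force"],o["finger_gap"],w2b(o["position"]),plan([*b2w([-105,126]),40],YAW,o))
E
```

```text
[462.0553075  125.68059524  37.88667734] [-0.08678723 -0.2024433   0.7071757 ] -0.04817869623645636 [-178.20091152  125.90301265] (array([73.2, -0.1, -2.1]), array([ 0.2928, -0.0005, -0.0085]), 'turn', np.float64(-0.0001), 'cur yaw', np.float64(0.0864))
```

Emit:
apply_moves:
  motion:
    - [0,0,0,0.05,0,-0.004,-1]
    - [0,0,0,0.11,0,-0.008,-1]
    - [0,0,0,0.17,0,-0.008,-1]
    - [0,0,0,0.22,0,-0.008,-1]
    - [0,0,0,0.27,0,-0.008,-1]

```text
clock: 20.45
position: [530.4, 131.7, 43.4]
tool_rot: [0.999, 0.043, -0.0, 0.0]
force: [-2.3, -0.0, 0.6]
finger_gap: 0.4
gripper_force: 1.0
```

Emit:
apply_moves:
  motion:
    - [0,0,0,0.008,0,0,-1]
    - [0,0,0,0.016,0,0,-1]
    - [0,0,0,0.02,0,0,-1]
    - [0,0,0,0.02,0,0,-1]

```text
clock: 20.85
position: [534.2, 132.1, 42.5]
tool_rot: [0.999, 0.043, -0.0, 0.0]
force: [-3.9, -0.9, 1.6]
finger_gap: -0.1
gripper_force: 1.9
```

Emit:
apply_moves:
  motion:
    - [0,0,0,0.008,0,0,-1]
    - [0,0,0,0.012,0,0,-1]
    - [0,0,0,0.012,0,0,-1]

```text
clock: 21.15
position: [537.8, 132.4, 42.3]
tool_rot: [0.999, 0.043, 0.0, -0.0]
force: [-3.2, -0.1, 1.9]
finger_gap: -0.2
gripper_force: 1.5
```

```bash
python3 - <<'E'
from h import *
from plant import ctrl
o=ctrl.get_obs();print(o["position"],o["force"],w2b(o["position"]))
E
```

```text
[537.77057789 132.38571591  42.32042273] [-3.24705048 -0.05169802  1.85254479] [-102.18941668  126.01905422]
```

Sliding with light force. I'll keep pushing in small steps until it meets the stop.

Emit:
apply_moves:
  motion:
    - [0,0,0,0.006,0,0,-1]
    - [0,0,0,0.006,0,0,-1]

```text
clock: 21.35
position: [539.4, 132.5, 42.3]
tool_rot: [0.999, 0.043, 0.0, -0.0]
force: [-2.6, 0.4, 2.6]
finger_gap: 0.1
gripper_force: 1.3
```

Emit:
apply_moves:
  motion:
    - [0,0,0,0.006,0,0,-1]
    - [0,0,0,0.006,0,0,-1]

```text
clock: 21.55
position: [539.9, 132.6, 42.2]
tool_rot: [0.999, 0.043, -0.001, 0.0]
force: [-7.9, -0.9, 4.2]
finger_gap: -0.1
gripper_force: 3.6
```

```bash
python3 - <<'E'
from h import *
from plant import ctrl
o=ctrl.get_obs();print(o["position"],o["force"],w2b(o["position"]))
E
```

```text
[539.93621536 132.56109394  42.17417262] [-7.90889323 -0.86636221  4.24286428] [-100.0167286   126.00603062]
```

Emit:
apply_moves:
  motion:
    - [0,0,0,0.006,0,0,-1]
    - [0,0,0,0.006,0,0,-1]

```text
clock: 21.75
position: [540.0, 132.6, 42.2]
tool_rot: [0.999, 0.043, -0.003, 0.0]
force: [-13.8, -2.2, 11.4]
finger_gap: 0.1
gripper_force: 7.0
```

Emit:
apply_moves:
  motion:
    - [0,0,0,0.006,0,0,-1]
    - [0,0,0,0.006,0,0,-1]

```text
clock: 21.95
position: [540.1, 132.6, 42.1]
tool_rot: [0.999, 0.043, -0.004, 0.0]
force: [-20.7, -3.2, 15.8]
finger_gap: 0.2
gripper_force: 10.4
```

```bash
python3 - <<'E'
from h import *
from plant import ctrl
o=ctrl.get_obs();print(o["position"],o["force"],w2b(o["position"]))
o["position"][2]=42
p,y=grip(*B);print(plan([*p,130],y,o))
E
```

```text
[540.08058999 132.59494725  42.12486301] [-20.70269357  -3.20102358  15.83688993] [-99.86996273 126.02724049]
(array([-131.5, -182.7,  -88. ]), array([-0.5259, -0.7308, -0.352 ]), 'turn', np.float64(0.066), 'cur yaw', np.float64(0.0869))
```

Emit:
apply_moves:
  motion:
    - [0,0,0,-0.06,0,0,-1]
    - [0,0,0,-0.12,0,0,-1]
    - [0,0,0,-0.16,0,-0.15,-1]
    - [0,0,0,-0.16,0,-0.352,0]
    - [0,0,0,-0.16,0,-0.352,1]

```text
clock: 22.45
position: [506.3, 129.8, 135.3]
tool_rot: [0.999, 0.043, 0.005, -0.0]
force: [0.2, 0.8, -0.2]
finger_gap: 28.4
gripper_force: 0.0
```

Emit:
apply_moves:
  motion:
    - [0,0,0,-0.08,-0.16,0,1]
    - [0,0,0.02,-0.16,-0.32,0,1]
    - [0,0,0.04,-0.24,-0.5,0,1]
    - [0,0,0.066,-0.32,-0.65,0,1]
    - [0,0,0.066,-0.376,-0.731,0,1]

```text
clock: 22.95
position: [393.3, 305.8, 130.1]
tool_rot: [0.998, -0.061, 0.001, -0.0]
force: [-0.1, 1.0, 0.7]
finger_gap: 85.6
gripper_force: 0.0
```

Emit:
apply_moves:
  motion:
    - [0,0,0,0,0,0,1]
    - [0,0,0,0,0,0,1]
    - [0,0,0,0,0,0,1]

```text
clock: 23.25
position: [395.1, 302.9, 130.1]
tool_rot: [0.998, -0.061, 0.0, -0.0]
force: [0.3, -0.1, -0.5]
finger_gap: 85.5
gripper_force: 0.0
```

```bash
python3 - <<'E'
from h import *
from plant import ctrl,snapshot
o=ctrl.get_obs();p,y=grip(*B);print(o["position"],plan([*p,26],y,o))
s=snapshot("wrist");np.savez("w4.npz",**s);b=ortho(s,350,510,220,380,24,0.4,True)
c=ortho(s,520,600,60,200,35,0.4,True);h=np.zeros((400,760,3),np.uint8);h[:,:400]=b;h[:200,405:755]=c;cv2.imwrite("pics/B.png",h)
E
```

```text
[395.12245844 302.88392755 130.14335911] (array([-1.900e+00, -1.000e-01,  1.041e+02]), array([-7.600e-03, -4.000e-04,  4.166e-01]), 'turn', np.float64(-0.0003), 'cur yaw', np.float64(-0.1214))
```

View pics/B.png

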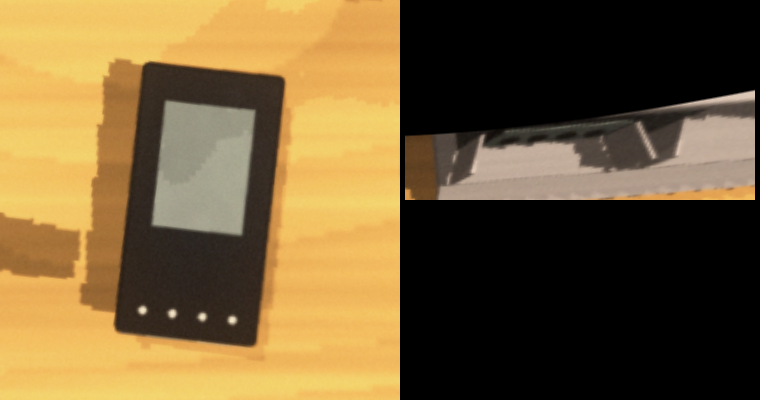

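Supply B's corners are at (143,62), (285,76), (256,346) and (115,331), so its centre is (428.5,300.1) and its yaw -6.0°. The first supply appears seated in its bay.

Emit:
apply_moves:
  motion:
    - [0,0,-0.005,-0.006,-0.003,0.15,1]
    - [0,0,-0.005,-0.006,-0.003,0.3,1]
    - [0,0,-0.005,-0.006,-0.003,0.4,1]
    - [0,0,-0.005,-0.006,-0.003,0.42,1]
    - [0,0,-0.005,-0.006,-0.003,0.42,1]

```text
clock: 23.8
position: [393.3, 303.7, 25.0]
tool_rot: [0.999, -0.053, -0.0, 0.0]
force: [-0.4, 0.4, 0.3]
finger_gap: 85.1
gripper_force: 0.0
```

Emit:
apply_moves:
  motion:
    - [0,0,0,0,0,0,1]
    - [0,0,0,0,0,0,-1]
    - [0,0,0,0,0,0,-1]
    - [0,0,0,0,0,0,-1]
    - [0,0,0,0,0,0,-1]

```text
clock: 24.3
position: [393.3, 304.5, 26.7]
tool_rot: [0.999, -0.052, 0.001, -0.001]
force: [-1.5, -2.8, 14.6]
finger_gap: 56.1
gripper_force: 84.2
```

```bash
python3 - <<'E'
from h import *
from plant import ctrl
o=ctrl.get_obs();print(o["position"],o["finger_gap"],o["gripper_force"],o["force"]);z=o["position"][2]
y=np.radians(-6);d=o["position"][:2]-[428.5,300.1];print("along",d@[np.cos(y),np.sin(y)],"lat",d@[-np.sin(y),np.cos(y)])
print(plan([*b2w([-202,42]),z+60],YAW,o))
E
```

```text
[393.33298618 304.48540119  26.74411684] 56.12182312692512 84.15359258651733 [-1.53624566 -2.83212291 14.6279681 ]
along -35.43276448884693 lat 0.6854235929036498
(array([ 79.7, 257.5, -60. ]), array([ 0.3186,  1.0301, -0.24  ]), 'turn', np.float64(-0.061), 'cur yaw', np.float64(-0.1048))
```

Emit:
apply_moves:
  motion:
    - [0,0,0,0,0,-0.1,-1]
    - [0,0,0,0,0,-0.24,-1]
    - [0,0,0,0.053,0.17,-0.24,-1]
    - [0,0,0,0.106,0.34,-0.24,-1]
    - [0,0,0,0.16,0.515,-0.24,-1]

```text
clock: 24.8
position: [419.2, 171.0, 86.0]
tool_rot: [0.999, -0.052, 0.001, -0.0]
force: [1.7, 0.2, -2.9]
finger_gap: 56.0
gripper_force: 86.7
```

Emit:
apply_moves:
  motion:
    - [0,0,-0.02,0.053,0.17,0,-1]
    - [0,0,-0.04,0.106,0.34,0,-1]
    - [0,0,-0.061,0.159,0.515,0,-1]
    - [0,0,-0.061,0.159,0.515,0,-1]
    - [0,0,-0.061,0.159,0.515,0,-1]

```text
clock: 25.3
position: [445.3, 38.9, 85.6]
tool_rot: [0.999, 0.042, 0.0, 0.0]
force: [0.8, 0.4, -2.0]
finger_gap: 55.9
gripper_force: 86.7
```

Emit:
apply_moves:
  motion:
    - [0,0,0,0,0,0,-1]
    - [0,0,0,0,0,0,-1]
    - [0,0,0,0,0,0,-1]

```text
clock: 25.6
position: [445.1, 40.8, 85.4]
tool_rot: [0.999, 0.044, 0.0, 0.0]
force: [-0.4, 0.4, -2.5]
finger_gap: 56.2
gripper_force: 86.7
```

```bash
cat > chk.py <<'E'
from h import *
from plant import ctrl,snapshot
import sys
by0=float(sys.argv[1]);o=ctrl.get_obs();p=o["position"];bt=w2b(p)
s=snapshot("wrist");W=world(s,True);P=W[(W[...,2]>p[2]-30)&(W[...,2]<p[2]+12)&(s["img"].max(-1)<90)]
d=P[:,:2]-B0;c,sn=np.cos(YAW),np.sin(YAW);bx=c*d[:,0]+sn*d[:,1];by=-sn*d[:,0]+c*d[:,1]
k=(bx>bt[0]+25)&(bx<bt[0]+110)&(abs(by-bt[1])<45);bx,by,Z=bx[k],by[k],P[k,2];t=Z>np.percentile(Z,90)-4
print("TCP",p.round(1),"board",bt.round(1),"F",o["force"].round(1),"gap",o["finger_gap"])
print("nose bx",np.percentile(bx[t],99).round(1),"zfit",np.polyfit(bx[t],Z[t],1)[0].round(4),"top",np.median(Z[t]).round(1))
for a in (35,55,75): q=t&(abs(bx-bt[0]-a)<5); print(a,np.percentile(by[q],[1,99]).round(1),np.mean(np.percentile(by[q],[1,99])).round(1))
print(plan([*b2w([-202,by0]),p[2]],YAW,o))
E
python3 chk.py 42
```

```text
TCP [445.1  40.8  85.4] board [-202.5   42.8] F [-0.4  0.4 -2.5] gap 56.15669596802085
nose bx -113.0 zfit -0.0069 top 82.7
35 [14.3 70.3] 42.3
55 [14.4 70.4] 42.4
75 [14.6 70.6] 42.6
(array([0.5, 0.8, 0. ]), array([0.002 , 0.0034, 0.    ]), 'turn', np.float64(0.0005), 'cur yaw', np.float64(0.0883))
```

Emit:
apply_moves:
  motion:
    - [0,0,0,0,0.002,0.08,-1]
    - [0,0,0,0,0.002,0.15,-1]
    - [0,0,0,0,0.002,0.18,-1]
    - [0,0,0,0,0.002,0.186,-1]
    - [0,0,0,0,0.002,0.186,-1]

```text
clock: 26.15
position: [445.3, 39.5, 38.9]
tool_rot: [0.999, 0.043, -0.0, -0.0]
force: [-0.2, 0.4, -2.6]
finger_gap: 55.8
gripper_force: 86.6
```

Emit:
apply_moves:
  motion:
    - [0,0,0,0,0,0,-1]
    - [0,0,0,0,0,0,-1]
    - [0,0,0,0,0,0,-1]

```text
clock: 26.45
position: [445.5, 39.3, 39.2]
tool_rot: [0.999, 0.043, 0.0, 0.0]
force: [0.6, -0.7, -2.0]
finger_gap: 56.0
gripper_force: 86.6
```

```bash
python3 chk.py 42
```

```text
TCP [445.5  39.3  39.2] board [-202.2   41.3] F [ 0.6 -0.7 -2. ] gap 55.96091675219804
nose bx -112.7 zfit -0.0061 top 36.6
35 [12.8 68.8] 40.8
55 [12.8 68.9] 40.8
75 [13.  68.8] 40.9
(array([ 0.2, -0.7,  0. ]), array([ 0.0009, -0.0027,  0.    ]), 'turn', np.float64(-0.0001), 'cur yaw', np.float64(0.0866))
```

Emit:
apply_moves:
  motion:
    - [0,0,0,0.04,-0.004,0.001,-1]
    - [0,0,0,0.1,-0.004,0.001,-1]
    - [0,0,0,0.16,-0.004,0.001,-1]
    - [0,0,0,0.2,-0.004,0.001,-1]
    - [0,0,0,0.2,-0.004,0.001,-1]

```text
clock: 27.0
position: [496.4, 44.8, 38.5]
tool_rot: [0.999, 0.043, 0.001, 0.0]
force: [0.0, -0.3, -1.6]
finger_gap: 55.8
gripper_force: 86.6
```

Emit:
apply_moves:
  motion:
    - [0,0,0,0.04,0,0,-1]
    - [0,0,0,0.08,0,0,-1]
    - [0,0,0,0.108,0,0,-1]
    - [0,0,0,0.108,0,0,-1]
    - [0,0,0,0.108,0,0,-1]

```text
clock: 27.5
position: [521.7, 47.0, 38.4]
tool_rot: [0.999, 0.043, -0.0, -0.0]
force: [0.4, 0.2, -1.4]
finger_gap: 55.9
gripper_force: 86.7
```

```bash
python3 chk.py 42
```

```text
TCP [521.7  47.   38.4] board [-125.6   42.4] F [ 0.4  0.2 -1.4] gap 55.86908581739396
nose bx -34.2 zfit 0.004 top 35.7
35 [13.2 69.8] 41.5Traceback (most recent call last):
  File "chk.py", line 10, in <module>
    for a in (35,55,75): q=t&(abs(bx-bt[0]-a)<5); print(a,np.percentile(by[q],[1,99]).round(1),np.mean(np.percentile(by[q],[1,99])).round(1))
                                                          ~~~~~~~~~~~~~^^^^^^^^^^^^^^
    return _quantile_unchecked(
        a, q, axis, out, overwrite_input, method, keepdims, weights)
    return _ureduce(a,
                    func=_quantile_ureduce_func,
    ...<5 lines>...
                    overwrite_input=overwrite_input,
                    method=method)
    r = func(a, **kwargs)
    result = _quantile(arr,
                       quantiles=q,
    ...<2 lines>...
                       out=out,
                       weights=wgt)
    slices_having_nans = np.isnan(arr[-1, ...])
                                  ~~~^^^^^^^^^
IndexError: index -1 is out of bounds for axis 0 with size 0
```

Supply B is in cleanly. Release, retreat and push. I know the push ended at TCP board x ≈ -100.

Emit:
apply_moves:
  motion:
    - [0,0,0,0,0,0,1]
    - [0,0,0,0,0,0,1]
    - [0,0,0,0,0,0,1]
    - [0,0,0,0,0,0,1]
    - [0,0,0,0,0,0,1]

```text
clock: 28.05
position: [521.9, 47.0, 38.6]
tool_rot: [0.999, 0.043, 0.0, 0.0]
force: [0.4, -0.7, -0.1]
finger_gap: 85.4
gripper_force: 0.0
```

Emit:
apply_moves:
  motion:
    - [0,0,0,0,0,-0.15,1]
    - [0,0,0,0,0,-0.24,0]
    - [0,0,0,-0.1,0,-0.24,-1]
    - [0,0,0,-0.21,0,-0.24,-1]
    - [0,0,0,-0.21,0,-0.24,-1]

```text
clock: 28.55
position: [466.7, 42.5, 98.7]
tool_rot: [0.999, 0.043, -0.001, -0.0]
force: [0.2, 0.6, -0.8]
finger_gap: 28.2
gripper_force: 0.0
```

Emit:
apply_moves:
  motion:
    - [0,0,0,0,0,0,-1]
    - [0,0,0,0,0,0,-1]
    - [0,0,0,0,0,0.14,-1]
    - [0,0,0,0,0,0.23,-1]
    - [0,0,0,0,0,0.23,-1]

```text
clock: 29.05
position: [469.3, 42.5, 38.8]
tool_rot: [0.999, 0.043, -0.002, -0.0]
force: [0.7, 0.5, 0.3]
finger_gap: 0.1
gripper_force: 0.0
```

```bash
python3 - <<'E'
from h import *
from plant import ctrl
o=ctrl.get_obs();print(o["position"],o["force"],o["finger_gap"],w2b(o["position"]),plan([*b2w([-105,42]),42],YAW,o))
E
```

```text
[469.30321714  42.49098788  38.8314121 ] [0.72104196 0.54269802 0.29793922] 0.11804529178844561 [-178.19208254   42.39826495] (array([73.2,  0.4, -3.2]), array([ 0.2928,  0.0015, -0.0127]), 'turn', np.float64(-0.0001), 'cur yaw', np.float64(0.0866))
```

Emit:
apply_moves:
  motion:
    - [0,0,0,0.05,0,-0.004,-1]
    - [0,0,0,0.11,0.001,-0.004,-1]
    - [0,0,0,0.17,0.001,-0.004,-1]
    - [0,0,0,0.22,0.001,-0.004,-1]
    - [0,0,0,0.27,0.001,-0.004,-1]

```text
clock: 29.55
position: [537.8, 48.2, 43.0]
tool_rot: [0.999, 0.043, 0.0, 0.0]
force: [-0.6, 0.1, 0.1]
finger_gap: -0.0
gripper_force: 0.5
```

Emit:
apply_moves:
  motion:
    - [0,0,0,0.01,0,0,-1]
    - [0,0,0,0.02,0,0,-1]
    - [0,0,0,0.032,0,0,-1]
    - [0,0,0,0.032,0,0,-1]

```text
clock: 29.95
position: [545.0, 48.8, 42.3]
tool_rot: [0.999, 0.043, 0.0, 0.0]
force: [0.1, -0.1, 0.4]
finger_gap: 0.3
gripper_force: 0.1
```

Emit:
apply_moves:
  motion:
    - [0,0,0,0.006,0,0,-1]
    - [0,0,0,0.012,0,0,-1]
    - [0,0,0,0.012,0,0,-1]

```text
clock: 30.25
position: [546.9, 49.0, 42.0]
tool_rot: [0.999, 0.043, -0.001, -0.0]
force: [-6.6, -1.4, 6.1]
finger_gap: 0.1
gripper_force: 3.2
```

Emit:
apply_moves:
  motion:
    - [0,0,0,0.006,0,0,-1]
    - [0,0,0,0.012,0,0,-1]
    - [0,0,0,0.012,0,0,-1]

```text
clock: 30.55
position: [547.1, 49.1, 41.9]
tool_rot: [0.999, 0.043, -0.004, -0.0]
force: [-20.8, -4.8, 13.9]
finger_gap: -0.0
gripper_force: 10.2
```

```bash
python3 - <<'E'
from h import *
from plant import ctrl
o=ctrl.get_obs();print(o["position"],o["force"],w2b(o["position"]))
o["position"][2]=42
p,y=grip(*A);print(plan([*p,130],y,o))
E
```

```text
[547.05813469  49.05756851  41.88981593] [-20.84694911  -4.8471626   13.88060428] [-100.16062949   42.1994689 ]
(array([-186.2,  325.3,  -88. ]), array([-0.7449,  1.3011, -0.352 ]), 'turn', np.float64(-0.0379), 'cur yaw', np.float64(0.0868))
```

Emit:
apply_moves:
  motion:
    - [0,0,0,-0.06,0,0,-1]
    - [0,0,0,-0.12,0,0,-1]
    - [0,0,0,-0.16,0,-0.15,-1]
    - [0,0,0,-0.16,0,-0.352,0]
    - [0,0,0,-0.16,0,-0.352,1]

```text
clock: 31.05
position: [513.1, 45.8, 135.0]
tool_rot: [0.999, 0.043, 0.004, 0.0]
force: [0.3, -0.7, -0.7]
finger_gap: 28.3
gripper_force: 0.0
```

Emit:
apply_moves:
  motion:
    - [0,0,0,-0.07,0.15,0,1]
    - [0,0,0,-0.14,0.3,0,1]
    - [0,0,0,-0.2,0.45,0,1]
    - [0,0,0,-0.25,0.55,0,1]
    - [0,0,0,-0.3,0.65,0,1]

```text
clock: 31.55
position: [450.0, -124.0, 129.9]
tool_rot: [0.999, 0.043, 0.0, 0.0]
force: [0.3, 0.6, -0.3]
finger_gap: 85.5
gripper_force: 0.0
```

Emit:
apply_moves:
  motion:
    - [0,0,0,-0.07,0.15,0,1]
    - [0,0,-0.02,-0.14,0.3,0,1]
    - [0,0,-0.038,-0.2,0.45,0,1]
    - [0,0,-0.038,-0.25,0.55,0,1]
    - [0,0,-0.038,-0.3,0.65,0,1]

```text
clock: 32.05
position: [389.1, -292.6, 129.8]
tool_rot: [0.995, 0.102, 0.0, 0.0]
force: [0.4, 0.4, -0.4]
finger_gap: 85.4
gripper_force: 0.0
```

Emit:
apply_moves:
  motion:
    - [0,0,0,0,0,0,1]
    - [0,0,0,0,0,0,1]
    - [0,0,0,0,0,0,1]

```text
clock: 32.35
position: [389.9, -290.3, 129.9]
tool_rot: [0.995, 0.103, 0.0, -0.0]
force: [-0.1, 0.6, -0.7]
finger_gap: 85.7
gripper_force: 0.0
```

```bash
python3 - <<'E'
from h import *
from plant import ctrl,snapshot
o=ctrl.get_obs();p,y=grip(*A);print(o["position"],plan([*p,25],y,o))
s=snapshot("wrist");b=ortho(s,350,510,-370,-210,24,0.4,True)
c=ortho(s,510,740,-100,270,43,0.7,True)
for n in ("scene",): q=snapshot(n)["img"][120:300,180:430,::-1]
h=np.zeros((560,760,3),np.uint8);h[:400,:400]=b;q=cv2.resize(q,(350,252));h[:252,405:755]=q;cv2.imwrite("pics/A.png",h)
E
```

```text
[ 389.85045661 -290.30193602  129.87826404] (array([ -0.3,   0.8, 104.9]), array([-0.0011,  0.0033,  0.4195]), 'turn', np.float64(0.0002), 'cur yaw', np.float64(0.2064))
```

View pics/A.png

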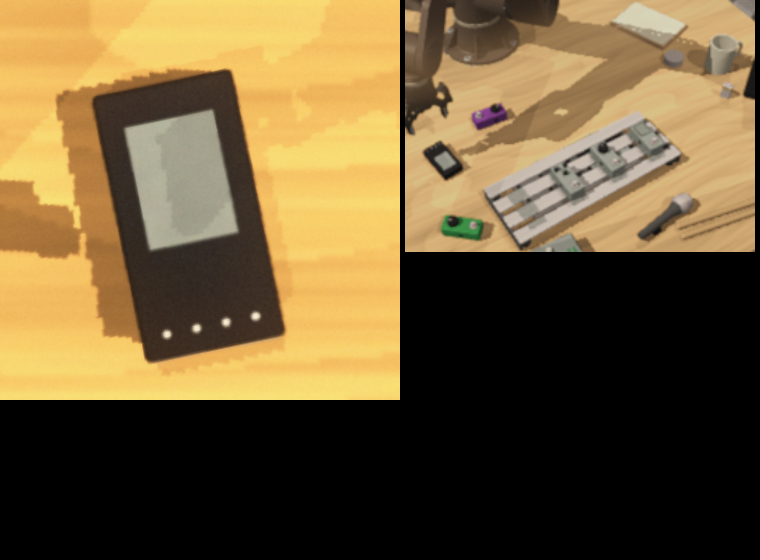

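Supply A's corners are at (94,98), (230,70), (284,332) and (148,361), so its centre is (423.9,-285.6) and its yaw 11.6°. The scene crop shows the pedals in place.

Emit:
apply_moves:
  motion:
    - [0,0,0,-0.003,0.009,0.15,1]
    - [0,0,0,-0.003,0.009,0.3,1]
    - [0,0,0,-0.003,0.009,0.4,1]
    - [0,0,0,-0.003,0.009,0.42,1]
    - [0,0,0,-0.003,0.009,0.42,1]

```text
clock: 32.95
position: [389.5, -292.8, 24.8]
tool_rot: [0.995, 0.103, -0.0, -0.001]
force: [0.0, -0.3, 0.3]
finger_gap: 85.5
gripper_force: 0.0
```

Emit:
apply_moves:
  motion:
    - [0,0,0,0,0,0,1]
    - [0,0,0,0,0,0,-1]
    - [0,0,0,0,0,0,-1]
    - [0,0,0,0,0,0,-1]
    - [0,0,0,0,0,0,-1]

```text
clock: 33.45
position: [389.6, -293.4, 26.5]
tool_rot: [0.995, 0.103, 0.001, 0.001]
force: [-0.9, 2.4, 15.2]
finger_gap: 56.3
gripper_force: 83.6
```

```bash
python3 - <<'E'
from h import *
from plant import ctrl
o=ctrl.get_obs();print(o["position"],o["finger_gap"],o["gripper_force"],o["force"]);z=o["position"][2]
y=np.radians(11.6);d=o["position"][:2]-[423.9,-285.6];print("along",d@[np.cos(y),np.sin(y)],"lat",d@[-np.sin(y),np.cos(y)])
print(plan([*b2w([-202,-126]),z+60],YAW,o))
E
```

```text
[ 389.58477132 -293.4424515    26.47148067] 56.2976515796976 83.56060266494751 [-0.91953449  2.38304441 15.21527232]
along -35.191292543590194 lat -0.782236535786194
(array([ 103.2, -148.1,  -60. ]), array([ 0.4126, -0.5924, -0.24  ]), 'turn', np.float64(0.0381), 'cur yaw', np.float64(0.2065))
```

Emit:
apply_moves:
  motion:
    - [0,0,0,0,0,-0.1,-1]
    - [0,0,0,0,0,-0.24,-1]
    - [0,0,0,0.08,-0.115,-0.24,-1]
    - [0,0,0,0.16,-0.23,-0.24,-1]
    - [0,0,0,0.206,-0.296,-0.24,-1]

```text
clock: 33.95
position: [424.9, -208.6, 85.7]
tool_rot: [0.995, 0.103, 0.0, 0.0]
force: [0.7, -0.0, -2.7]
finger_gap: 56.3
gripper_force: 87.4
```

Emit:
apply_moves:
  motion:
    - [0,0,0.02,0.08,-0.115,0,-1]
    - [0,0,0.038,0.16,-0.23,0,-1]
    - [0,0,0.038,0.206,-0.296,0,-1]
    - [0,0,0.038,0.206,-0.296,0,-1]
    - [0,0,0.038,0.206,-0.296,0,-1]

```text
clock: 34.45
position: [459.9, -127.2, 85.3]
tool_rot: [0.999, 0.044, 0.0, 0.0]
force: [0.1, 0.5, -2.7]
finger_gap: 56.2
gripper_force: 87.4
```

Emit:
apply_moves:
  motion:
    - [0,0,0,0,0,0,-1]
    - [0,0,0,0,0,0,-1]
    - [0,0,0,0,0,0,-1]

```text
clock: 34.75
position: [459.7, -128.0, 85.1]
tool_rot: [0.999, 0.043, 0.0, 0.0]
force: [0.2, -0.3, -3.6]
finger_gap: 56.0
gripper_force: 87.4
```

```bash
python3 chk.py -126
```

```text
TCP [ 459.7 -128.    85.1] board [-202.5 -126.6] F [ 0.2 -0.3 -3.6] gap 56.009501997216624
nose bx -112.9 zfit -0.0069 top 82.7
35 [-154.8  -98.6] -126.7
55 [-154.7  -98.4] -126.5
75 [-154.2  -98.4] -126.3
(array([ 0.5, -0.6,  0. ]), array([ 0.0021, -0.0025,  0.    ]), 'turn', np.float64(-0.0004), 'cur yaw', np.float64(0.0855))
```

Emit:
apply_moves:
  motion:
    - [0,0,0,0,-0.001,0.08,-1]
    - [0,0,0,0,-0.001,0.15,-1]
    - [0,0,0,0,-0.001,0.18,-1]
    - [0,0,0,0,-0.001,0.186,-1]
    - [0,0,0,0,-0.001,0.186,-1]

```text
clock: 35.3
position: [460.0, -127.3, 38.7]
tool_rot: [0.999, 0.043, -0.0, -0.0]
force: [0.2, -0.2, -2.4]
finger_gap: 55.9
gripper_force: 87.2
```

Emit:
apply_moves:
  motion:
    - [0,0,0,0,0,0,-1]
    - [0,0,0,0,0,0,-1]
    - [0,0,0,0,0,0,-1]

```text
clock: 35.6
position: [460.1, -127.2, 39.0]
tool_rot: [0.999, 0.043, 0.0, 0.0]
force: [-0.5, -0.9, -3.1]
finger_gap: 55.9
gripper_force: 87.2
```

```bash
python3 chk.py -126
```

```text
TCP [ 460.1 -127.2   39. ] board [-202.1 -125.8] F [-0.5 -0.9 -3.1] gap 55.92863238024424
nose bx -112.4 zfit -0.0064 top 36.6
35 [-153.9  -97.8] -125.9
55 [-153.8  -97.5] -125.7
75 [-153.2  -97.5] -125.4
(array([0.1, 0.2, 0. ]), array([0.0004, 0.0007, 0.    ]), 'turn', np.float64(-0.0001), 'cur yaw', np.float64(0.0866))
```

Emit:
apply_moves:
  motion:
    - [0,0,0,0.04,0.001,0.001,-1]
    - [0,0,0,0.1,0.001,0.001,-1]
    - [0,0,0,0.16,0.001,0.001,-1]
    - [0,0,0,0.2,0.001,0.001,-1]
    - [0,0,0,0.2,0.001,0.001,-1]

```text
clock: 36.15
position: [511.0, -122.9, 38.3]
tool_rot: [0.999, 0.044, 0.001, 0.0]
force: [-0.2, -0.5, -2.9]
finger_gap: 56.5
gripper_force: 87.3
```

Emit:
apply_moves:
  motion:
    - [0,0,0,0.04,0,0,-1]
    - [0,0,0,0.08,0,0,-1]
    - [0,0,0,0.108,0,0,-1]
    - [0,0,0,0.108,0,0,-1]
    - [0,0,0,0.108,0,0,-1]

```text
clock: 36.65
position: [536.4, -120.6, 38.2]
tool_rot: [0.999, 0.043, -0.0, -0.0]
force: [-0.1, 0.2, -3.3]
finger_gap: 56.1
gripper_force: 87.4
```

```bash
python3 chk.py -126 2>/dev/null
```

```text
TCP [ 536.4 -120.6   38.2] board [-125.5 -125.9] F [-0.1  0.2 -3.3] gap 56.0824375658061
nose bx -40.8 zfit 0.0016 top 35.9
35 [-154.3  -98.1] -126.2
```

Emit:
apply_moves:
  motion:
    - [0,0,0,0,0,0,1]
    - [0,0,0,0,0,0,1]
    - [0,0,0,0,0,0,1]
    - [0,0,0,0,0,0,1]
    - [0,0,0,0,0,0,1]

```text
clock: 37.2
position: [536.7, -120.8, 38.4]
tool_rot: [0.999, 0.043, 0.0, 0.0]
force: [-0.1, -0.6, -0.2]
finger_gap: 85.3
gripper_force: 0.0
```

Emit:
apply_moves:
  motion:
    - [0,0,0,0,0,-0.15,1]
    - [0,0,0,0,0,-0.24,0]
    - [0,0,0,-0.1,0,-0.24,-1]
    - [0,0,0,-0.21,0,-0.24,-1]
    - [0,0,0,-0.21,0,-0.24,-1]

```text
clock: 37.7
position: [481.7, -125.0, 98.5]
tool_rot: [0.999, 0.043, -0.001, -0.0]
force: [0.9, -0.7, 0.3]
finger_gap: 28.3
gripper_force: 0.0
```

Emit:
apply_moves:
  motion:
    - [0,0,0,0,0,0,-1]
    - [0,0,0,0,0,0,-1]
    - [0,0,0,0,0,0.14,-1]
    - [0,0,0,0,0,0.23,-1]
    - [0,0,0,0,0,0.23,-1]

```text
clock: 38.2
position: [484.0, -124.9, 38.5]
tool_rot: [0.999, 0.043, -0.002, -0.001]
force: [-0.3, -0.5, 0.1]
finger_gap: 0.1
gripper_force: 0.0
```

```bash
python3 - <<'E'
from h import *
from plant import ctrl
o=ctrl.get_obs();print(o["position"],o["force"],o["finger_gap"],w2b(o["position"]),plan([*b2w([-105,-126]),42],YAW,o))
E
```

```text
[ 483.98949465 -124.85386779   38.49121934] [-0.29380651 -0.46946287  0.14054497] 0.05056589764601159 [-178.0683958  -125.58974703] (array([73.1,  0.4, -3.5]), array([ 0.2923,  0.0017, -0.014 ]), 'turn', np.float64(0.0), 'cur yaw', np.float64(0.0869))
```

Emit:
apply_moves:
  motion:
    - [0,0,0,0.05,0,-0.004,-1]
    - [0,0,0,0.11,0.001,-0.004,-1]
    - [0,0,0,0.17,0.001,-0.004,-1]
    - [0,0,0,0.22,0.001,-0.004,-1]
    - [0,0,0,0.27,0.001,-0.004,-1]

```text
clock: 38.7
position: [552.9, -119.5, 43.0]
tool_rot: [0.999, 0.043, 0.0, 0.0]
force: [-3.2, 0.4, 2.9]
finger_gap: -0.0
gripper_force: 1.8
```

Emit:
apply_moves:
  motion:
    - [0,0,0,0.01,0,0,-1]
    - [0,0,0,0.02,0,0,-1]
    - [0,0,0,0.032,0,0,-1]
    - [0,0,0,0.032,0,0,-1]

```text
clock: 39.1
position: [559.8, -119.0, 42.0]
tool_rot: [0.999, 0.043, 0.0, 0.0]
force: [-0.8, 0.5, 0.0]
finger_gap: 0.4
gripper_force: 0.2
```

Emit:
apply_moves:
  motion:
    - [0,0,0,0.006,0,0,-1]
    - [0,0,0,0.012,0,0,-1]
    - [0,0,0,0.012,0,0,-1]

```text
clock: 39.4
position: [561.1, -118.8, 41.8]
tool_rot: [0.999, 0.043, -0.002, -0.0]
force: [-11.1, -2.0, 8.0]
finger_gap: -0.1
gripper_force: 5.6
```

Emit:
apply_moves:
  motion:
    - [0,0,0,0.006,0,0,-1]
    - [0,0,0,0.012,0,0,-1]
    - [0,0,0,0.012,0,0,-1]

```text
clock: 39.7
position: [561.2, -118.6, 41.7]
tool_rot: [0.999, 0.043, -0.005, -0.001]
force: [-26.4, -9.1, 19.0]
finger_gap: -0.1
gripper_force: 14.0
```

```bash
python3 - <<'E'
from h import *
from plant import ctrl
o=ctrl.get_obs();print(o["position"],o["force"],w2b(o["position"]))
E
```

```text
[ 561.20002544 -118.62309234   41.73955397] [-26.36477723  -9.07597958  18.98020711] [-100.60839134 -126.07589058]
```

Emit:
apply_moves:
  motion:
    - [0,0,0,-0.06,0,0,-1]
    - [0,0,0,-0.15,0,0,-1]
    - [0,0,0,-0.22,0,-0.15,-1]
    - [0,0,0,-0.3,-0.05,-0.3,-1]
    - [0,0,0,-0.34,-0.1,-0.45,-1]

```text
clock: 40.2
position: [477.4, -100.8, 155.2]
tool_rot: [0.999, 0.043, -0.0, -0.0]
force: [-0.9, 0.6, 0.5]
finger_gap: 0.1
gripper_force: 0.0
```

Emit:
apply_moves:
  motion:
    - [0,0,0,0,-0.1,-0.15,-1]
    - [0,0,0,0,-0.2,-0.3,-1]
    - [0,0,0,0,-0.3,-0.45,-1]
    - [0,0,0,0,-0.4,-0.6,-1]
    - [0,0,0,0,-0.46,-0.75,-1]

```text
clock: 40.7
position: [468.4, 15.1, 343.7]
tool_rot: [0.999, 0.044, 0.001, -0.0]
force: [-0.1, 0.0, -0.3]
finger_gap: -0.2
gripper_force: 0.0
```

Emit:
apply_moves:
  motion:
    - [0,0,0,0,0,0,-1]
    - [0,0,0,0,0,0,-1]
    - [0,0,0,0,0,0,-1]

```text
clock: 41.0
position: [468.5, 13.4, 340.7]
tool_rot: [0.999, 0.043, -0.001, -0.0]
force: [-0.7, 0.4, -0.7]
finger_gap: -0.0
gripper_force: 0.0
```

```bash
python3 - <<'E'
from h import *
from plant import ctrl,snapshot
s=snapshot("wrist");print(ctrl.get_obs()["position"])
a=ortho(s,500,740,-240,270,77,0.68,True);b=ortho(s,510,570,-170,200,25,0.5,True);v=s["img"][:,:,::-1]
print(a.shape,b.shape)
h=np.zeros((590,760,3),np.uint8);h[:a.shape[0],:a.shape[1]]=a[:,:760];y=360;
v=cv2.resize(snapshot("scene")["img"][110:300,140:440,::-1],(353,224));h[y:y+224,:353]=v;w=cv2.resize(s["img"][:, :, ::-1],(300,225));h[y:y+225,380:680]=w
cv2.imwrite("pics/f.png",h)
E
```

```text
[468.54373266  13.28338004 340.58072652]
(353, 750, 3) (120, 740, 3)
```

View pics/f.png

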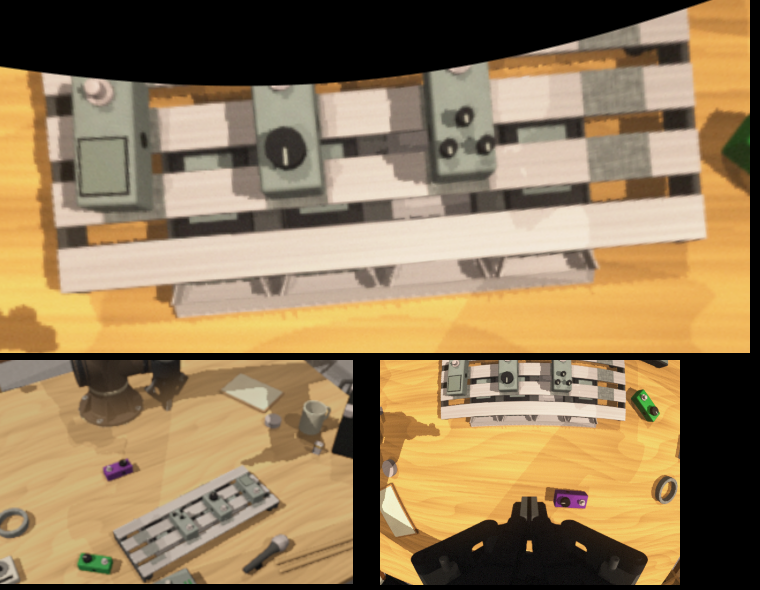

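The final view shows all three supplies sunk to the deck edge with none protruding. The one-knob pedal's near end is at (291,193) on pad 1 and the three-knob pedal's is at (465,180) on pad 2, both within a few mm. The spare pad is vacant and no supplies are left on the table.

```bash
python3 -c "
from plant import job
print(job.job_done())"
```

```text
the job is handed in; nothing more can be done
None
```

The job is handed in at about 41 s of the 210 s: all three supplies are pushed home against the stops, and the one- and three-knob pedals have traded pads, a few mm off centre; hand-in returned no verdict.

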